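# Load the boring-jig sled, slide it home and bolt it in

## Task

Draw the bolt of the boring jig fully open and then lay the white rail flat in the tray of the sled and let go of it. Then slide the sled along its groove, without lifting it, fully home against the end stop - it binds unless you push it gently on its centre line - and shoot the bolt fully closed behind it. Leave the rail lying in the tray, and do not disturb the offcut, the glue bottle or the screwdriver.

Things in the scene. Friction and masses are not known exactly. Their poses are not given: they have to be found in the camera images.
- jig: Fixed wooden base board 230 (x) x 400 (y) mm, top 30 mm above the table; origin on the table under the groove's centre line, z up. The sled slides along its +y. Groove along y at x = 0, 18 mm wide, 14 mm deep, all along the board (y -195 to 205 mm). A green boring head 100 mm wide, up to 124 mm above the table, stands at y 118 to 203 mm. The bolt crosses at y = -20 mm, on the +x side.
- sled: Loose brown wooden sled, 0.6 kg, on the board: plate 160 (x) x 110 (y) x 12 mm, origin at the centre of its underside (30 mm above the table), axes parallel to the jig's. It starts 150 to 175 mm short of home, behind the bolt; fully home its front edge touches the end stop and its origin is at jig y = 45 mm.
- runner (a point): Underside centre of the sled's steel runner, 11 mm below the plate: only 24 mm long (y), 15 mm wide, with 1.5 mm play each side in the groove, its sides rubber-lined and grippy. Pushed within about 10 mm of the centre line the sled runs with 4 to 8 N and ends square to the stop; pushed 30 mm off it cocks and often jams, 50 mm off it always does.
- end_stop (a point): Centre of the face of the steel end stop on the jig (jig x 0, y 100 mm, 44 mm above the table): 150 mm wide, 28 mm high above the board.
- push_face (a point): Centre of the rear (-y) face of the orange push block at the middle of the sled's rear edge: 40 (x) x 12 (y) mm, 40 mm high above the plate, sled y -55 to -43 mm. The point is 20 mm above the plate, 62 mm above the table; axes as the sled's.
- tray (a point): Centre of the tray's floor on the sled's plate (sled x 0, y 22.5, z 12 mm; 42 mm above the table): floor 140 (x) x 49 (y) mm inside dark lips 7 to 8 mm thick and 10 mm high. Axes as the sled's.
- bolt (a joint): Travel of the jig's steel slide bolt in m: 0 = closed, 0.042 = fully open (moved along jig +x, out of the sled's path). Friction 2 N; stays where left. Bar 14 mm wide (jig y -27 to -13), 33 to 46 mm above the table; closed, its tip is at jig x = 52 mm (sled's edge: 80 mm), so it blocks the sled at the start, and lies 3 mm behind the rear edge of a sled fully home.
- bolt_knob (a point): Centre of the top of the bolt's upright red knob: cylinder 16 mm across, 38 mm high above the bar, its top 84 mm above the table; at jig x = 116 mm, y = -20 mm when closed. Pinch it from above and move it along the jig's x.
- rail: White painted wooden rail to be bored: 130 (x) x 40 (y) x 36 (z) mm, 0.12 kg; origin at the centre of its underside. It lies flat on the table to one side of the jig. Goes in the tray with its length along the tray's length, either way round.
- offcut: Bystander: dark wood offcut 85 x 40 x 30 mm lying on the table to the other side of the jig; origin at the centre of its underside.
- glue: Bystander: yellow glue bottle 52 mm across, 120 mm high, standing; origin at the centre of its base.
- screwdriver: Bystander: screwdriver, about 200 mm long, lying on the table, shaft along its +x.
Things that resemble listed ones, but are neither listed nor needed, are in the scene too. Of the things that look like the rail, the smaller one is meant. Leave any turquoise look-alike of the sled alone.

How it is judged (in metres and radians):
On the way, in this order (a step that is already met when the one before it is completed fails the run):
1. the bolt is drawn open (value of joint bolt above 0.034 m), for 0.2 s.
2. the rail lies flat in the sled's tray, let go, the sled still short of the bolt (x of rail in the frame of sled between -0.0075 and 0.0075 m and y of rail in the frame of sled between 0.0155 and 0.0295 m and z of rail in the frame of sled between 0.008 and 0.0155 m and angle between the z axis of rail and the z axis of sled, either way round below 0.08 rad and contact force between the fingers and rail below 0.1 N and y of sled in the frame of jig below -0.07 m), for 0.2 s.
3. the sled is fully home against the end stop, the rail in its tray (y of sled in the frame of jig above 0.041 m and z of sled in the frame of jig below 0.034 m and x of rail in the frame of sled between -0.0075 and 0.0075 m and y of rail in the frame of sled between 0.0155 and 0.0295 m and z of rail in the frame of sled between 0.008 and 0.0155 m and angle between the z axis of rail and the z axis of sled, either way round below 0.08 rad), for 0.2 s.
4. the bolt is closed behind the sled (value of joint bolt below 0.008 m and y of sled in the frame of jig above 0.041 m and z of sled in the frame of jig below 0.034 m), for 0.2 s.
At the end, for the whole second after the job is handed in: The sled is home (within 4 mm of the end stop, down on the board), the rail lies flat in its tray (within 7 mm of the tray's centre), the bolt is closed to within 8 mm behind the sled, and all is at rest (all of step 4 and x of rail in the frame of sled between -0.0075 and 0.0075 m and y of rail in the frame of sled between 0.0155 and 0.0295 m and z of rail in the frame of sled between 0.008 and 0.0155 m and angle between the z axis of rail and the z axis of sled, either way round below 0.08 rad and linear speed of each of sled, rail below 0.02 m/s); the robot touches nothing.
It fails at once if the sled is lifted or tipped off the board (more than 10 mm, or 0.15 rad) (z of sled in the frame of jig above 0.04 m or angle between sled's own z axis and vertical above 0.15 rad).
It fails at once if a bystander (offcut, glue bottle, screwdriver) is moved by more than 25 mm or the bottle tips (distance of any of offcut, glue, screwdriver from where it was at the start of the episode above 0.025 m or angle between glue's own z axis and vertical above 0.3 rad).
It fails at once if the sled is forced: pushed by the fingers with more than 45 N (contact force between the fingers and sled above 45 N).
It also fails if it takes over 67 s, if anything falls off the work surface, if the arm or the gripper's body presses on something with over 40 N, if the wrist force passes 120 N, or if a joint passes its speed limit or range.

## Robot

A 6-joint arm with a two-finger parallel gripper is mounted at the origin on the work surface. World frame = base frame: x ahead of the robot, y to its left, z up, the work surface at z = 0. Lengths are in mm, angles in rad, forces in N, time in s.
With the tool pointing down it reaches from about 350 to 775 mm from the base axis. Payload 5.5 kg.
Tool frame: the origin (TCP) lies at the very end of the fingers, on their centre line; the grasp point (between the pads) lies 19 mm behind it; z points along the fingers, x is the direction in which the jaws open and shut, and the axes are right-handed (so a half turn about z gives the same grasp; the last joint's range is limited). The gripper opens to 85 mm and grips with 20 to 120 N. Pads are 22 mm wide; open, the fingers measure 114 mm over their backs; the gripper's body (76 mm by 85 mm) begins 54 mm behind the grasp point. The pads swing forward as they close: fully open they stand 13 mm farther back than shut.
Start: joints at [-1.427, 0.313, 0.046, 1.304, 0, 1.431], TCP at [160.998, -552.043, 231.323] pointing down, gripper open.
Joint ranges: [-2.76, 2.76], [-0.86, 1.69], [-1.03, 1.26], [-2.2, 2.34], [-1.47, 1.5], [-3.14, 3.14]. Speed limits (rad/s): [2.57, 2.57, 3.14, 3.14, 3.14, 3.14].

## Interface

Orientations are given as a unit quaternion [x, y, z, w].
In Python, from plant import robot gives the robot as it stands. The module is installed in compiled form; this text tells all that it offers.
- The arm moves only by the shell command python3 -m pendant 'ROWS' [FORCE]. ROWS is JSON, a list of rows, each an object with "rotation": the turn, a rotation vector about the tool's x, y, z in rad, a list of three; "xyz": the shift along the tool's x, y, z in cm, a list of three; "fingers": the opening, from -1 (shut) to 1 (fully open). A call has 1 to 10 rows; each row is the pose to reach, as a shift and turn from the pose measured when the call began, along the tool's axes at that moment; what a row does not reach only later rows make up. A row lasts 1/12 s, in which the tool goes at most 41.7 mm and 7.16 degrees, less where a joint would pass 70% of its speed; a pose out of reach is approached as far as the arm can. A call with a gripper value outside its range is refused whole. The fingers move at their own pace and stop on an object; FORCE is the grip in N (left out, the last holds). Time passes only in rows, so rows that repeat a pose let the fingers close. It gives the time, the measured TCP pose, the force and the opening at its end, in the units of the state.
- robot.get_state(): the state, without advancing time (a new reading comes with each control period).
- robot.get_image(name): name is "scene" or "side" or "wrist"; returns a dict with "frame" (420x560x3 uint8, red, green, blue), "intrinsics" (3x3 intrinsics, pixels), "k1" (the pictures are not rectified: a ray, as slopes to the right and down, at radius r is drawn at 1 + k1 r^2 times it, then the intrinsics apply), "T" (4x4, takes a point from camera to world coordinates). Camera axes: x right, y up, looking along -z (the intrinsics and any distortion apply to the point x, -y, -z); pixel columns grow to the right and rows downward; lengths in mm; the calibration is good to about 2 mm. A picture is of the moment at which its call begins. There is no depth.
- robot.finish_job(): hands the job in, once; it reports no verdict.
The state is a dict: "t": time; "joint_positions": joint angles; "qvel": joint speeds; "joint_efforts": joint torques, N m; "tool_pos": TCP position; "tcp_rot": TCP orientation; "ft_force": force on the tool from outside, world axes, zero at the start; "ft_torque": the same for the moment, N m; "width": finger opening in mm.
Only numpy, scipy, OpenCV 4.12 (cv2) and the standard library are available. Lean on these libraries where they do the work, as an engineer would, in place of code of your own. Each camera call takes 0.05 s, during which the arm holds its last target.

## Working session

There is one attempt and no reset: what is moved stays moved. The work goes in short steps, Python scripts to look and compute and a shell command to move; the robot and the scene stay as the last step left them, time stands still between calls to the robot, and variables do not carry over. Pictures are saved under pics/ and viewed, and the job is handed in when it is done.

```bash
mkdir -p pics; python3 - <<'E'
from plant import robot
import cv2
print(robot.get_state())
for n in ["scene","side","wrist"]:
    d=robot.get_image(n); cv2.imwrite(f"pics/{n}0.png",d["frame"][:,:,::-1]); print(n,d["intrinsics"],d["k1"],d["T"])
E
```

```text
{'t': 0.0, 'joint_positions': array([-1.42658490e+00,  3.14000500e-01,  4.49806016e-02,  1.30358475e+00,
       -3.57487913e-05,  1.43118318e+00]), 'qvel': array([ 0.00036687, -0.00022411,  0.00246982,  0.00132141,  0.00013392,
       -0.00010572]), 'joint_efforts': array([ 1.27351537e-03, -4.80624461e+01,  2.98535103e+01,  1.92928535e-02,
       -2.53047010e-04,  3.20373168e-06]), 'tool_pos': array([ 160.91661248, -551.49820355,  230.40946746]), 'tcp_rot': array([ 8.00008821e-01, -5.99987558e-01, -6.53415351e-04, -6.25197368e-04]), 'ft_force': array([-0.13302035,  0.37744822,  0.79334999]), 'ft_torque': array([-0.02295891, -0.03855059, -0.01111066]), 'width': 85.64263751827431}
scene [[476.49670998   0.         279.61693958]
 [  0.         476.49670998 213.50766627]
 [  0.           0.           1.        ]] -0.030458936304053653 [[ 3.86096794e-01 -7.44571768e-01  5.44556836e-01  1.34100272e+03]
 [ 9.22457394e-01  3.10826728e-01 -2.29039519e-01 -2.23715846e+02]
 [ 1.27354043e-03  5.90761904e-01  8.06844936e-01  1.15805738e+03]
 [ 0.00000000e+00  0.00000000e+00  0.00000000e+00  1.000
[... 158 characters left out ...]
1667165 [[ 9.31775027e-01  2.66024849e-01 -2.47034569e-01  3.37393689e+02]
 [-3.62929230e-01  6.99102013e-01 -6.16067163e-01 -6.43939513e+02]
 [ 8.81319018e-03  6.63692063e-01  7.47953991e-01  9.54842872e+02]
 [ 0.00000000e+00  0.00000000e+00  0.00000000e+00  1.00000000e+00]]
wrist [[330.89697862   0.         277.85438924]
 [  0.         330.89697862 210.47275326]
 [  0.           0.           1.        ]] -0.014052651362630845 [[ 2.79455841e-01  9.14228474e-01  2.93412219e-01  2.36257670e+02]
 [-9.60153409e-01  2.67085933e-01  8.22832576e-02 -5.30604361e+02]
 [-3.14057932e-03 -3.04715279e-01  9.52438310e-01  3.74206574e+02]
 [ 0.00000000e+00  0.00000000e+00  0.00000000e+00  1.00000000e+00]]
```

View pics/scene0.png

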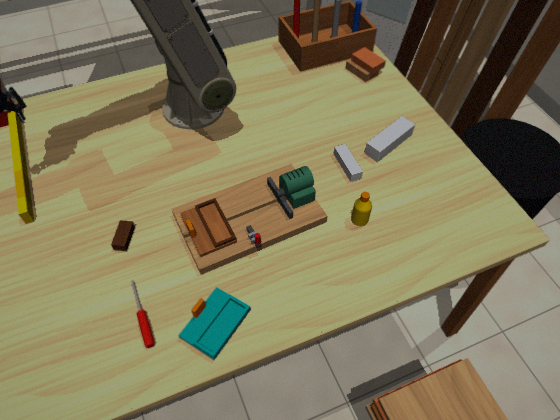

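View pics/side0.png

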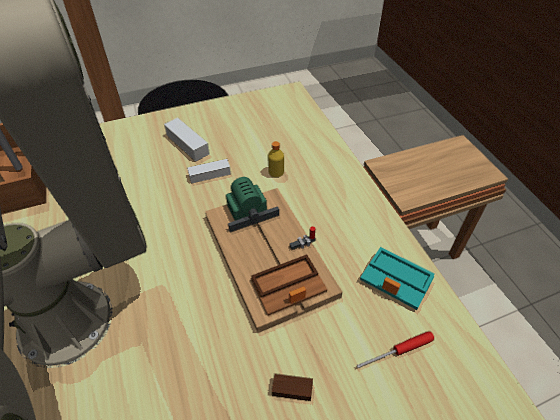

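View pics/wrist0.png

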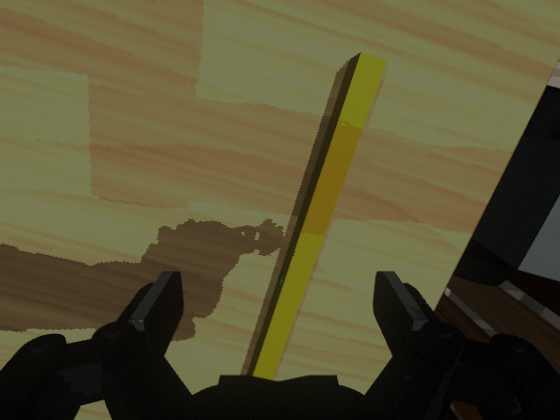

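Scene: the jig is at about (250,217), the sled at (210,228), and the knob at (258,240). There are two white bars, a small one at (348,162) and a large one at (390,138). The turquoise look-alike is at (215,322). The smaller bar fits "the smaller one is meant"; I'll check that by measuring and with a crop.

```bash
cat > h.py <<'E'
import numpy as np, cv2
from plant import robot
from scipy.spatial.transform import Rotation as R
def img(n,save=None):
    d=robot.get_image(n)
    if save: cv2.imwrite(f"pics/{save}.png",d["frame"][:,:,::-1])
    return d
def ray(d,p):
    K=d["intrinsics"];k=d["k1"]
    xd=np.array([(p[0]-K[0,2])/K[0,0],(p[1]-K[1,2])/K[1,1]]);x=xd.copy()
    for _ in range(20): x=xd/(1+k*(x@x))
    v=d["T"][:3,:3]@np.array([x[0],-x[1],-1.]); return d["T"][:3,3],v/np.linalg.norm(v)
def plane(d,p,z):
    o,v=ray(d,p); return o+v*(z-o[2])/v[2]
def tri(d1,p1,d2,p2):
    a,u=ray(d1,p1);b,v=ray(d2,p2)
    s,t=np.linalg.lstsq(np.array([u,-v]).T,b-a,rcond=None)[0]
    A=a+s*u;B=b+t*v; return (A+B)/2,np.linalg.norm(A-B)
def proj(d,P):
    T=d["T"];c=T[:3,:3].T@(np.asarray(P,float)-T[:3,3]);x=np.array([c[0]/-c[2],-c[1]/-c[2]])
    x=x*(1+d["k1"]*(x@x));K=d["intrinsics"];return np.array([K[0,0]*x[0]+K[0,2],K[1,1]*x[1]+K[1,2]])
def crop(d,x,y,w,h,s,name):
    f=d["frame"][y:y+h,x:x+w,::-1]; cv2.imwrite(f"pics/{name}.png",cv2.resize(f,None,fx=s,fy=s,interpolation=cv2.INTER_CUBIC))
def totool(dw,st=None):
    st=st or robot.get_state(); return R.from_quat(st["tcp_rot"]).inv().apply(dw)/10
E
python3 - <<'E'
from h import *
s=img("scene");d=img("side")
crop(s,165,160,170,115,4.5,"sc_jig");crop(d,195,165,160,170,3.5,"sd_jig");
crop(s,320,110,110,80,6,"sc_rail");crop(d,150,110,150,80,5,"sd_rail")
E
```

```text
(no output)
```

View pics/sc_jig.png

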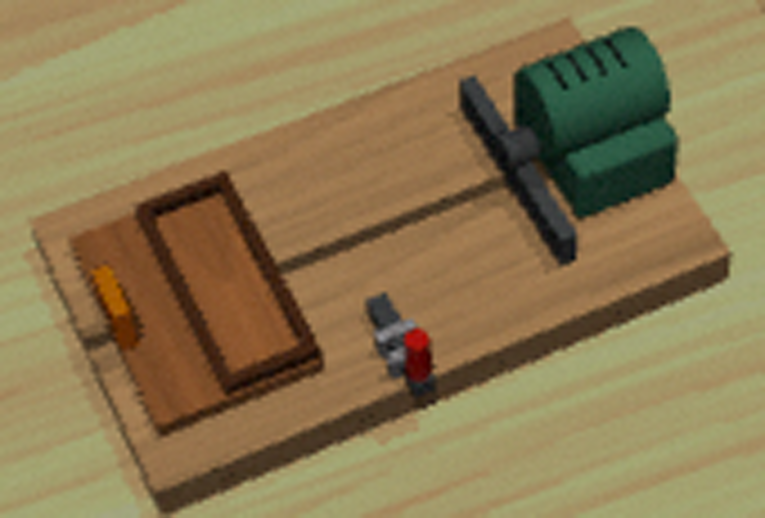

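View pics/sd_jig.png

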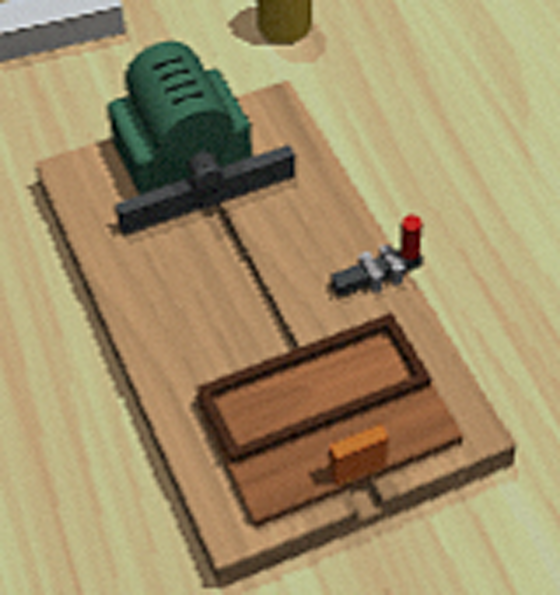

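View pics/sc_rail.png

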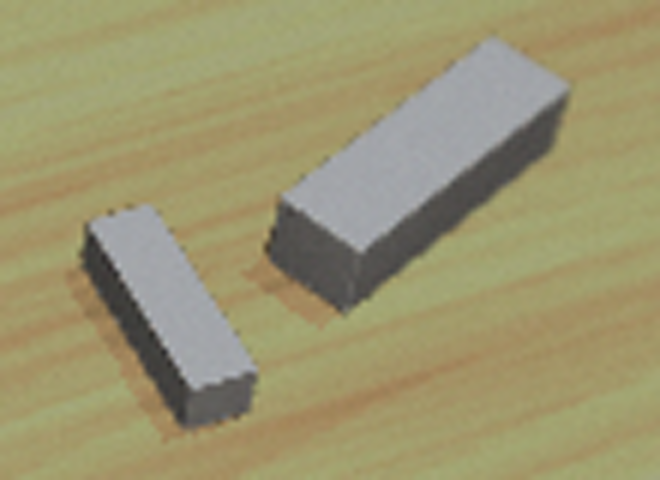

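View pics/sd_rail.png

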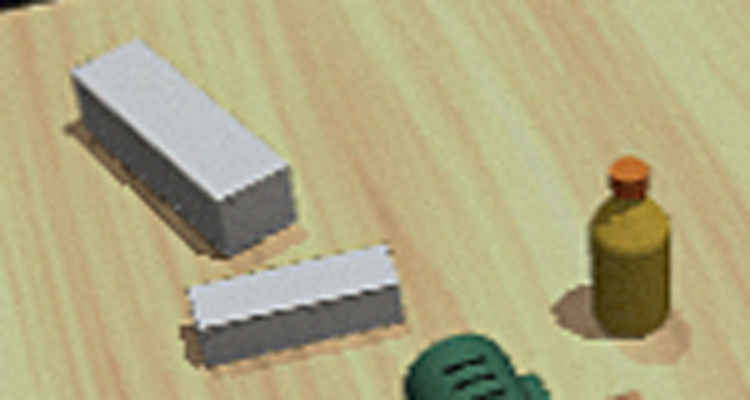

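The crops show two white bars. The small one in front is scene (348,162) / side (209,171), the large one scene (390,138) / side (186,139). I'm taking the small one. Next I measure its size and the jig.

```bash
cat > m.py <<'E'
from h import *
s=img("scene");d=img("side")
S=lambda x,y:(x/4.5+165,y/4.5+160); D=lambda x,y:(x/3.5+195,y/3.5+165)
print("board corners z30")
for n,a,b in [("RL",S(32,217),D(218,573)),("RR",S(160,492),D(513,450)),("FR",S(730,255),D(290,83)),("FL",S(570,20),D(38,165))]:
    P,e=tri(s,a,d,b);print(n,plane(s,a,30).round(1),plane(d,b,30).round(1),P.round(1),round(e,1))
print("knob");
def cen(m):
    n,l,st,c=cv2.connectedComponentsWithStats(m.astype(np.uint8));return st,c,l
for nm,im,(x,y,w,h) in [("s",s,(245,225,25,30)),("d",d,(300,220,25,25))]:
    f=im["frame"].astype(int);m=(f[...,0]>120)&(f[...,1]<50)&(f[...,2]<50)
    mm=np.zeros_like(m);mm[y:y+h,x:x+w]=m[y:y+h,x:x+w];ys,xs=np.nonzero(mm);print(nm,xs.min(),xs.max(),ys.min(),ys.max())
print("knobtop",*tri(s,S(417,338),d,D(412,222)),plane(s,S(417,338),84).round(1),plane(d,D(412,222),84).round(1))
print("rail top")
for nm,im,(x,y,w,h),th in [("s",s,(325,140,40,45),150),("d",d,(180,155,60,30),170)]:
    f=im["frame"].astype(int);sat=f.max(2)-f.min(2)
    m=((sat<40)&(f.min(2)>th-20))[y:y+h,x:x+w]
    st,c,l=cen(m);i=1+np.argmax(st[1:,4]);ys,xs=np.nonzero(l==i)
    pts=np.array([plane(im,(a+x,b+y),36)[:2] for a,b in zip(xs,ys)],np.float32)
    print(nm,st[i],cv2.minAreaRect(pts),"mean",pts.mean(0))
E
python3 m.py
```

```text
board corners z30
RL [ 439.1 -189.8   30. ] [ 438.2 -198.8   30. ] [ 437.4 -192.7   24.8] 7.1
RR [ 669.9 -173.1   30. ] [ 662.7 -184.5   30. ] [ 665.4 -175.6   19.1] 6.9
FR [643.8 220.4  30. ] [640.8 212.4  30. ] [642.1 220.4  24.4] 4.7
FL [416.3 206.3  30. ] [414.2 197.5  30. ] [413.7 206.2  24. ] 5.3
knob
s 255 259 233 237
d 310 314 227 230
knobtop [659.0462001   -2.47966791  80.4135438 ] 3.7596177190541473 [660.   -1.6  84. ] [658.2  -7.2  84. ]
rail top
s [ 10   4  28  31 364] ((467.3558654785156, 380.3782958984375), (38.659400939941406, 128.419921875), 88.34892272949219) mean [468.71805 380.2514 ]
d [  8   4  42  17 346] ((467.79827880859375, 376.9831237792969), (39.825557708740234, 128.22413635253906), 88.29952239990234) mean [467.16678 376.91324]
```

Small bar: 39×128 mm at (467.5, 379), long axis about along y, so it is the rail. Jig yaw is about 3.7°, its origin about (542, 7), and the knob about (659, -5). I move above the knob and open to look with the wrist camera.

```bash
python3 - <<'E'
from h import *
st=robot.get_state()
print(totool(np.array([659,-25,200])-st["tool_pos"],st))
E
python3 -m pendant '[{"rotation":[0,0,-1.35],"xyz":[-36.6,-62.6,3],"fingers":1},{"rotation":[0,0,-1.35],"xyz":[-36.6,-62.6,3],"fingers":1},{"rotation":[0,0,-1.35],"xyz":[-36.6,-62.6,3],"fingers":1},{"rotation":[0,0,-1.35],"xyz":[-36.6,-62.6,3],"fingers":1},{"rotation":[0,0,-1.35],"xyz":[-36.6,-62.6,3],"fingers":1},{"rotation":[0,0,-1.35],"xyz":[-36.6,-62.6,3],"fingers":1},{"rotation":[0,0,-1.35],"xyz":[-36.6,-62.6,3],"fingers":1},{"rotation":[0,0,-1.35],"xyz":[-36.6,-62.6,3],"fingers":1},{"rotation":[0,0,-1.35],"xyz":[-36.6,-62.6,3],"fingers":1},{"rotation":[0,0,-1.35],"xyz":[-36.6,-62.6,3],"fingers":1}]' 40
cat > t.py <<'E'
from h import *
import sys
a=[float(v) for v in sys.argv[1:]]  # target x y z [yaw of tool x deg]
st=robot.get_state();print("t",st["t"],st["tool_pos"].round(1),"w",round(st["width"],1),"F",st["ft_force"].round(1))
r=R.from_quat(st["tcp_rot"]);x=r.as_matrix()[:,0];print("yaw",np.degrees(np.arctan2(x[1],x[0])).round(2),"z",r.as_matrix()[:,2].round(3))
if a:
    print("xyz cm",totool(np.array(a[:3])-st["tool_pos"],st).round(2))
    if len(a)>3:
        y=np.radians(a[3]);T=R.from_matrix(np.array([[np.cos(y),np.sin(y),0],[np.sin(y),-np.cos(y),0],[0,0,-1]]))
        print("rotvec",(r.inv()*T).as_rotvec().round(3))
E
python3 t.py 659 -25 200 3.7
```

```text
[-36.64088484 -62.56218586   3.12790357]
t: 1.18
tool_pos: [448.2, -247.9, 214.3]
tcp_rot: [1.0, -0.015, 0.0, 0.0]
ft_force: [0.6, -0.7, 0.2]
width: 85.2
t 1.1833 [ 448.2 -247.9  214.3] w 85.2 F [ 0.6 -0.7  0.2]
yaw -1.77 z [ 0.001 -0.    -1.   ]
xyz cm [ 20.37 -22.94   1.44]
rotvec [ 0.    -0.001 -0.096]
```

```bash
python3 -m pendant '[{"rotation":[0,0,-0.096],"xyz":[20.4,-22.9,1.4],"fingers":0.6},{"rotation":[0,0,-0.096],"xyz":[20.4,-22.9,1.4],"fingers":0.6},{"rotation":[0,0,-0.096],"xyz":[20.4,-22.9,1.4],"fingers":0.6},{"rotation":[0,0,-0.096],"xyz":[20.4,-22.9,1.4],"fingers":0.6},{"rotation":[0,0,-0.096],"xyz":[20.4,-22.9,1.4],"fingers":0.6},{"rotation":[0,0,-0.096],"xyz":[20.4,-22.9,1.4],"fingers":0.6},{"rotation":[0,0,-0.096],"xyz":[20.4,-22.9,1.4],"fingers":0.6},{"rotation":[0,0,-0.096],"xyz":[20.4,-22.9,1.4],"fingers":0.6},{"rotation":[0,0,-0.096],"xyz":[20.4,-22.9,1.4],"fingers":0.6},{"rotation":[0,0,-0.096],"xyz":[20.4,-22.9,1.4],"fingers":0.6}]' 40
python3 t.py 659 -25 200 3.7
python3 -c "
from h import *
d=img('wrist','w1');print(d['T'][:3,3])
f=d['frame'].astype(int);m=(f[...,0]>90)&(f[...,1]<45)&(f[...,2]<45)
ys,xs=np.nonzero(m);print(xs.min(),xs.max(),ys.min(),ys.max(),len(xs))"
```

```text
t: 2.02
tool_pos: [659.4, -24.2, 199.5]
tcp_rot: [0.999, 0.034, -0.0, 0.0]
ft_force: [-1.2, -0.3, 0.4]
width: 68.5
t 2.0167 [659.4 -24.2 199.5] w 68.5 F [-1.2 -0.3  0.4]
yaw 3.86 z [-0.001 -0.    -1.   ]
xyz cm [-0.04  0.07 -0.05]
rotvec [0.    0.001 0.003]
[654.46231571  53.09573813 343.18618224]
268 282 172 181 42
```

View pics/w1.png

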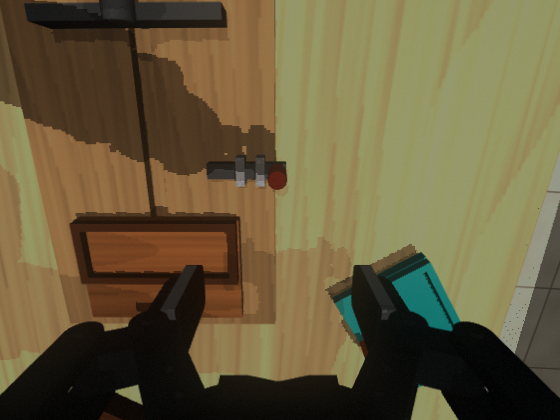

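The wrist view shows the knob top at (277,179), the groove from (131,30) to (153,215), the tray's inner corners at about (88,232), (229,232), (228,273) and (91,277), and the end stop's bottom edge at row ~26.

```bash
python3 - <<'E'
from h import *
d=img("wrist");
crop(d,60,190,200,140,4,"w1t")
print("knob",plane(d,(277,179.5),84).round(1))
for n,p,z in [("g1",(132,30),30),("g2",(153,214),30),("edge1",(275,10),30),("edge2",(275,320),30),("stopL",(29,24),31),("stopR",(225,24),31)]:
    print(n,plane(d,p,z).round(1))
E
```

```text
knob [656.9  -4.7  84. ]
g1 [525.8 105.2  30. ]
g2 [536.  -59.6  30. ]
edge1 [646.5 127.8  30. ]
edge2 [ 665.6 -175.8   30. ]
stopL [438.5 104.7  31. ]
stopR [605.1 114.4  31. ]
```

View pics/w1t.png

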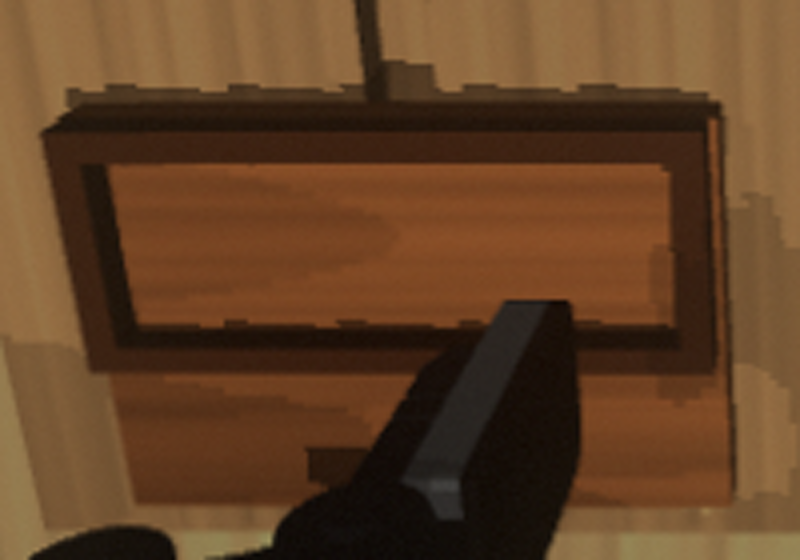

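```bash
python3 t.py 657.5 -4.8 58 3.6
python3 -m pendant '[{"rotation":[0,0,0],"xyz":[-0.2,-1.9,0],"fingers":0.3},{"rotation":[0,0,0],"xyz":[-0.35,-1.9,4],"fingers":0.3},{"rotation":[0,0,0],"xyz":[-0.35,-1.9,8],"fingers":0.3},{"rotation":[0,0,0],"xyz":[-0.35,-1.9,11],"fingers":0.3},{"rotation":[0,0,0],"xyz":[-0.35,-1.9,13],"fingers":0.3},{"rotation":[0,0,0],"xyz":[-0.35,-1.9,14.1],"fingers":0.3},{"rotation":[0,0,0],"xyz":[-0.35,-1.9,14.1],"fingers":0.1},{"rotation":[0,0,0],"xyz":[-0.35,-1.9,14.1],"fingers":0}]' 30
python3 -c "
from h import *
img('wrist','w2')"
```

```text
t 2.1167 [658.6 -25.9 200.2] w 68.3 F [-0.1 -0.6  0.1]
yaw 3.7 z [-0. -0. -1.]
xyz cm [ 0.03 -2.12 14.22]
rotvec [0.    0.    0.002]
t: 2.78
tool_pos: [653.7, -8.2, 59.9]
tcp_rot: [1.0, 0.032, -0.0, 0.0]
ft_force: [0.6, 0.2, 0.8]
width: 42.9
```

View pics/w2.png

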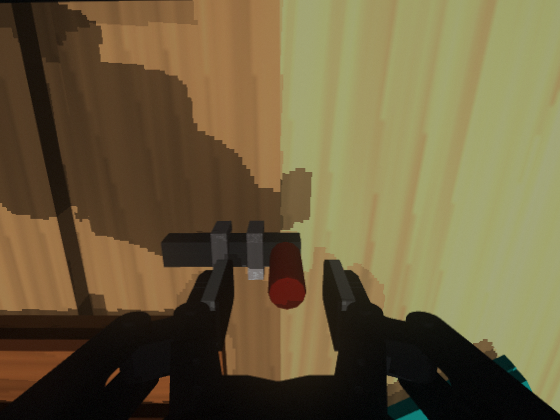

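The knob (top at (287,292)) stands between the pads, slightly right of centre. I correct for that and then close.

```bash
python3 - <<'E'
from h import *
d=img("wrist");print("knob",plane(d,(287,291),84).round(1))
E
python3 t.py 657 -5 58 3.6
python3 -m pendant '[{"rotation":[0,0,0],"xyz":[0.3,-0.2,0.2],"fingers":0},{"rotation":[0,0,0],"xyz":[0.3,-0.2,0.2],"fingers":-1},{"rotation":[0,0,0],"xyz":[0.3,-0.2,0.2],"fingers":-1},{"rotation":[0,0,0],"xyz":[0.3,-0.2,0.2],"fingers":-1},{"rotation":[0,0,0],"xyz":[0.3,-0.2,0.2],"fingers":-1},{"rotation":[0,0,0],"xyz":[0.3,-0.2,0.2],"fingers":-1},{"rotation":[0,0,0],"xyz":[0.3,-0.2,0.2],"fingers":-1}]' 30
python3 t.py
```

```text
knob [658.4  -4.   84. ]
t 2.8833 [655.2  -8.   61.5] w 42.8 F [-0.1 -0.  -0.3]
yaw 3.66 z [ 0.003 -0.001 -1.   ]
xyz cm [ 0.19 -0.29  0.35]
rotvec [ 0.001 -0.003  0.001]
t: 3.47
tool_pos: [658.8, -5.8, 60.7]
tcp_rot: [0.999, 0.032, 0.002, 0.001]
ft_force: [-1.4, 0.4, 5.5]
width: 14.5
t 3.4667 [658.8  -5.8  60.7] w 14.5 F [-1.4  0.4  5.5]
yaw 3.67 z [ 0.005 -0.001 -1.   ]
```

```bash
python3 -m pendant '[{"rotation":[0,0,0],"xyz":[0.8,0,0],"fingers":-1},{"rotation":[0,0,0],"xyz":[1.6,0,0],"fingers":-1},{"rotation":[0,0,0],"xyz":[2.4,0,0],"fingers":-1},{"rotation":[0,0,0],"xyz":[3.2,0,0],"fingers":-1},{"rotation":[0,0,0],"xyz":[3.8,0,0],"fingers":-1},{"rotation":[0,0,0],"xyz":[4.2,0,0],"fingers":-1},{"rotation":[0,0,0],"xyz":[4.3,0,0],"fingers":-1},{"rotation":[0,0,0],"xyz":[4.3,0,0],"fingers":-1},{"rotation":[0,0,0],"xyz":[4.3,0,0],"fingers":-1},{"rotation":[0,0,0],"xyz":[4.3,0,0],"fingers":-1}]' 30
python3 t.py;python3 -c "
from h import *
d=img('scene','s3');crop(d,165,160,170,115,4.5,'s3j')"
```

```text
t: 4.3
tool_pos: [697.9, -3.1, 60.7]
tcp_rot: [0.999, 0.032, -0.001, 0.001]
ft_force: [-11.4, -1.4, 7.9]
width: 14.8
t 4.3 [697.9  -3.1  60.7] w 14.8 F [-11.4  -1.4   7.9]
yaw 3.66 z [-0.002 -0.002 -1.   ]
```

View pics/s3j.png

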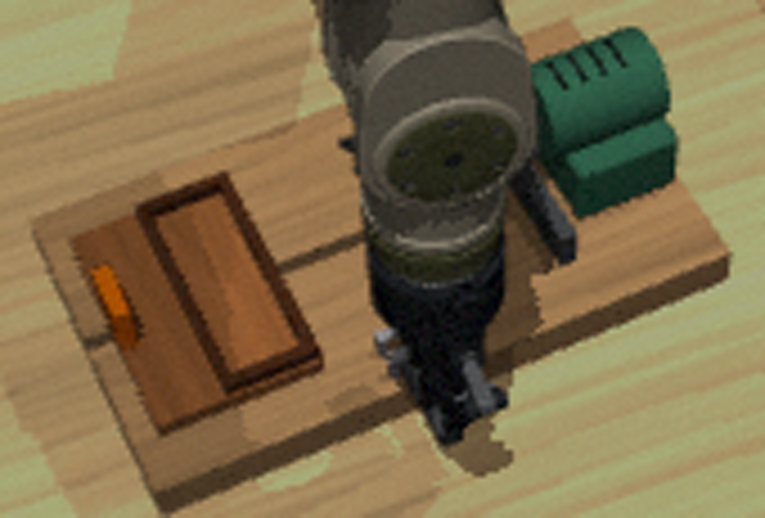

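The bolt moved 39 mm and met resistance (11 N) at its stop, so it is open. I release and rise.

```bash
python3 -m pendant '[{"rotation":[0,0,0],"xyz":[0,0,0],"fingers":0},{"rotation":[0,0,0],"xyz":[0,0,0],"fingers":0},{"rotation":[0,0,0],"xyz":[0,0,0],"fingers":0.2},{"rotation":[0,0,0],"xyz":[0,0,-4],"fingers":0.4},{"rotation":[0,0,0],"xyz":[0,0,-8],"fingers":1},{"rotation":[0,0,0],"xyz":[0,0,-12],"fingers":1},{"rotation":[0,0,0],"xyz":[0,0,-15],"fingers":1}]' 30
python3 t.py 467.5 379 230 88.3; python3 -c "
from h import *
print(robot.get_state()['joint_positions'])
d=img('scene','s4');crop(d,165,160,170,115,4.5,'s4j')
d=img('wrist','w4')"
```

```text
t: 4.93
tool_pos: [699.4, -2.9, 214.4]
tcp_rot: [0.999, 0.032, 0.001, 0.001]
ft_force: [1.1, -0.1, 1.2]
width: 85.4
t 4.9333 [699.4  -2.9 214.4] w 85.4 F [ 1.1 -0.1  1.2]
yaw 3.67 z [ 0.002 -0.002 -1.   ]
xyz cm [-20.7  -39.59  -1.68]
rotvec [ 0.003  0.    -1.477]
[-0.11802349  0.57252342  0.40378343  1.3998682  -0.00169431  1.38880348]
```

View pics/w4.png

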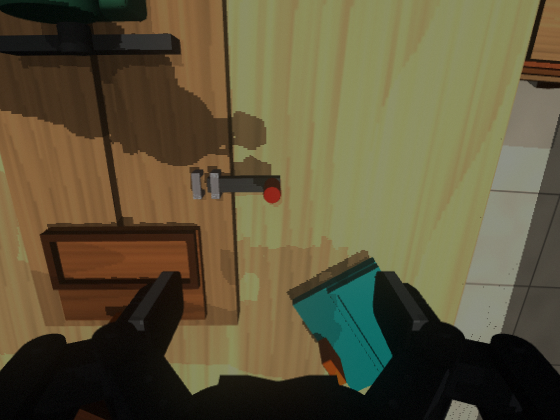

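The bolt bar is drawn to the right and its tip is at the guides (knob at (272,195)). On to the rail.

```bash
python3 -c "
from h import *
d=img('wrist');print(plane(d,(272,194.5),84).round(1))"
python3 -m pendant '[{"rotation":[0,0,-1.477],"xyz":[-20.7,-39.6,-1],"fingers":1},{"rotation":[0,0,-1.477],"xyz":[-20.7,-39.6,-1],"fingers":1},{"rotation":[0,0,-1.477],"xyz":[-20.7,-39.6,-1],"fingers":1},{"rotation":[0,0,-1.477],"xyz":[-20.7,-39.6,-1],"fingers":1},{"rotation":[0,0,-1.477],"xyz":[-20.7,-39.6,-1],"fingers":1},{"rotation":[0,0,-1.477],"xyz":[-20.7,-39.6,-1],"fingers":1},{"rotation":[0,0,-1.477],"xyz":[-20.7,-39.6,-1],"fingers":1},{"rotation":[0,0,-1.477],"xyz":[-20.7,-39.6,-1],"fingers":1},{"rotation":[0,0,-1.477],"xyz":[-20.7,-39.6,-1],"fingers":1},{"rotation":[0,0,-1.477],"xyz":[-20.7,-39.6,-1],"fingers":1}]' 30
python3 t.py 467.5 379 200 88.3
```

```text
[ 6.983e+02 -5.000e-01  8.400e+01]
t: 5.92
tool_pos: [482.0, 355.5, 220.0]
tcp_rot: [0.79, 0.613, 0.0, 0.003]
ft_force: [0.4, 0.6, 0.9]
width: 85.1
t 5.9167 [482.  355.5 220. ] w 85.1 F [0.4 0.6 0.9]
yaw 75.63 z [ 0.003 -0.004 -1.   ]
xyz cm [ 1.92 -1.99  1.99]
rotvec [ 0.004  0.003 -0.221]
```

```bash
python3 -m pendant '[{"rotation":[0.004,0.003,-0.221],"xyz":[1.9,-2,2],"fingers":1},{"rotation":[0.004,0.003,-0.221],"xyz":[1.9,-2,4],"fingers":1},{"rotation":[0.004,0.003,-0.221],"xyz":[1.9,-2,6],"fingers":1},{"rotation":[0.004,0.003,-0.221],"xyz":[1.9,-2,7],"fingers":1},{"rotation":[0.004,0.003,-0.221],"xyz":[1.9,-2,7],"fingers":1}]' 40
python3 t.py 467.5 379 200 88.3;python3 -c "
from h import *
img('wrist','w5')"
```

```text
t: 6.33
tool_pos: [465.3, 377.5, 145.8]
tcp_rot: [0.718, 0.696, -0.004, -0.001]
ft_force: [-0.2, 0.1, -0.8]
width: 85.5
t 6.3333 [465.3 377.5 145.8] w 85.5 F [-0.2  0.1 -0.8]
yaw 88.28 z [-0.006 -0.004 -1.   ]
xyz cm [ 0.14  0.18 -5.43]
rotvec [-0.006  0.004 -0.   ]
```

View pics/w5.png

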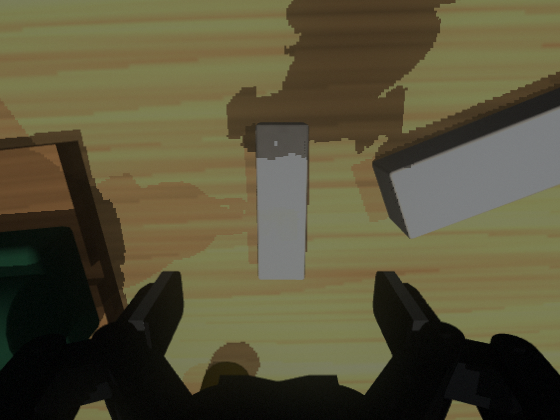

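The rail's top-face corners are at (257,124), (308,123), (304,279) and (258,279). The larger bar's nearest corner is at (375,162)/(410,238).

```bash
python3 - <<'E'
from h import *
d=img("wrist")
c=np.array([plane(d,p,36)[:2] for p in [(257,124),(308,123),(304,279),(258,279)]]);print(c.round(1),c.mean(0),cv2.minAreaRect(c.astype(np.float32)))
print(plane(d,(388,172),50).round(1),plane(d,(411,238),50).round(1))
m=c.mean(0)
E
```

```text
[[401.5 363.5]
 [402.  401.7]
 [533.  397.8]
 [531.8 357.9]] [467.06307451 380.21301109] ((466.880126953125, 379.7855529785156), (39.93535232543945, 131.09848022460938), 88.2745132446289)
[438.2 459.6  50. ] [491.5 481.4  50. ]
```

```bash
python3 t.py 467 380 15 88.3
python3 -m pendant '[{"rotation":[-0.006,0.004,0],"xyz":[0.25,0.15,4],"fingers":1},{"rotation":[-0.006,0.004,0],"xyz":[0.25,0.15,8],"fingers":1},{"rotation":[-0.006,0.004,0],"xyz":[0.25,0.15,11],"fingers":1},{"rotation":[-0.006,0.004,0],"xyz":[0.25,0.15,13.0],"fingers":1},{"rotation":[-0.006,0.004,0],"xyz":[0.25,0.15,13.1],"fingers":1},{"rotation":[-0.006,0.004,0],"xyz":[0.25,0.15,13.1],"fingers":1}]' 40
python3 t.py 467 380 15 88.3;python3 -c "
from h import *
img('wrist','w6')"
```

```text
t 6.4333 [467.5 378.1 149.3] w 85.5 F [-0.4  0.3 -0.1]
yaw 88.23 z [-0.002 -0.001 -1.   ]
xyz cm [ 0.2  -0.03 13.43]
rotvec [-0.002  0.001 -0.001]
t: 6.93
tool_pos: [469.2, 380.0, 18.5]
tcp_rot: [0.718, 0.696, 0.002, 0.001]
ft_force: [-0.2, 0.2, 0.8]
width: 85.6
t 6.9333 [469.2 380.   18.5] w 85.6 F [-0.2  0.2  0.8]
yaw 88.17 z [ 0.004  0.002 -1.   ]
xyz cm [-0.01 -0.22  0.34]
rotvec [ 0.004 -0.002 -0.002]
```

View pics/w6.png

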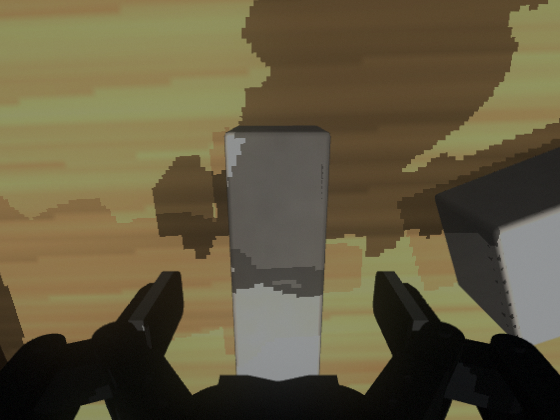

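The rail is centred between the pads; I close.

```bash
python3 -m pendant '[{"rotation":[0,0,0],"xyz":[0,-0.2,0.2],"fingers":0.3},{"rotation":[0,0,0],"xyz":[0,-0.2,0.2],"fingers":-1},{"rotation":[0,0,0],"xyz":[0,-0.2,0.2],"fingers":-1},{"rotation":[0,0,0],"xyz":[0,-0.2,0.2],"fingers":-1},{"rotation":[0,0,0],"xyz":[0,-0.2,0.2],"fingers":-1},{"rotation":[0,0,0],"xyz":[0,-0.2,0.2],"fingers":-1}]' 40
python3 t.py
python3 -m pendant '[{"rotation":[0,0,0],"xyz":[0,0,-1],"fingers":-1},{"rotation":[0,0,0],"xyz":[0,0,-3],"fingers":-1},{"rotation":[0,0,0],"xyz":[0,0,-6],"fingers":-1},{"rotation":[0,0,0],"xyz":[0,0,-9],"fingers":-1},{"rotation":[0,0,0],"xyz":[0,0,-12],"fingers":-1},{"rotation":[0,0,0],"xyz":[0,0,-16],"fingers":-1},{"rotation":[0,0,0],"xyz":[0,0,-18.5],"fingers":-1},{"rotation":[0,0,0],"xyz":[0,0,-18.5],"fingers":-1}]' 40
python3 t.py
python3 -c "
from h import *
img('side','d7');img('wrist','w7')"
```

```text
t: 7.48
tool_pos: [469.2, 381.4, 19.4]
tcp_rot: [0.718, 0.696, 0.005, 0.001]
ft_force: [-0.9, -0.2, 6.3]
width: 38.9
t 7.4833 [469.2 381.4  19.4] w 38.9 F [-0.9 -0.2  6.3]
yaw 88.19 z [ 0.009  0.005 -1.   ]
t: 8.15
tool_pos: [470.2, 382.2, 212.2]
tcp_rot: [0.718, 0.696, 0.01, 0.002]
ft_force: [0.7, -0.6, -0.5]
width: 39.0
t 8.15 [470.2 382.2 212.2] w 39.0 F [ 0.7 -0.6 -0.5]
yaw 88.2 z [ 0.018  0.011 -1.   ]
```

View pics/w7.png

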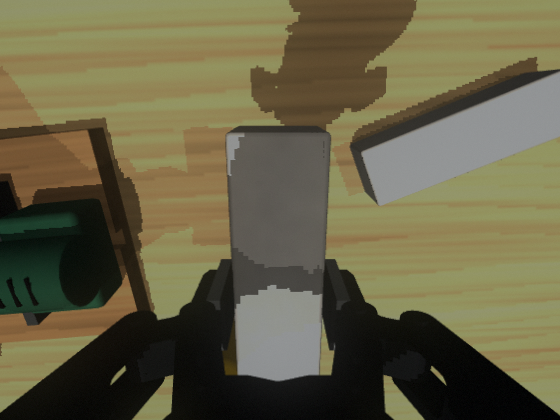

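View pics/d7.png

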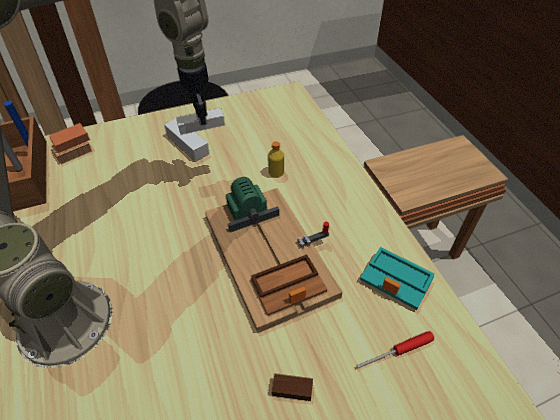

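The rail is held and hangs level. Now I measure the tray, using scene, side, and the earlier wrist picture w4 (its camera pose rebuilt from the hand-eye offset).

```bash
python3 - <<'E'
from h import *
s=img("scene");d=img("side");crop(s,170,190,80,70,9,"tr_s");crop(d,245,250,90,65,8,"tr_d")
f=cv2.imread("pics/w4.png");g=np.clip(f[210:340,20:250].astype(int)*2,0,255).astype(np.uint8);cv2.imwrite("pics/tr_w.png",cv2.resize(g,None,fx=3.4,fy=3.4,interpolation=cv2.INTER_CUBIC))
E
```

```text
(no output)
```

View pics/tr_s.png

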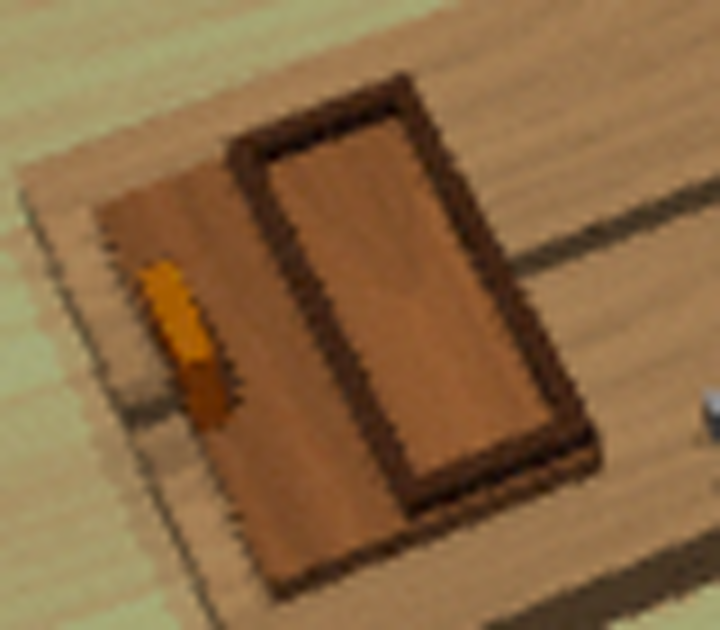

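View pics/tr_d.png

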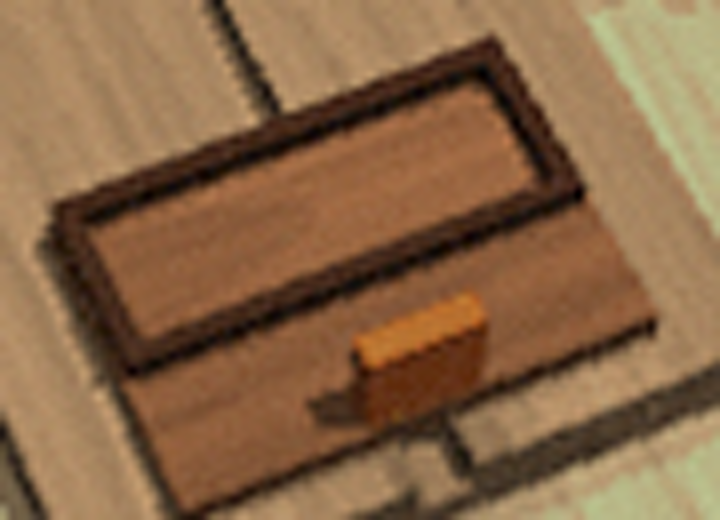

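View pics/tr_w.png

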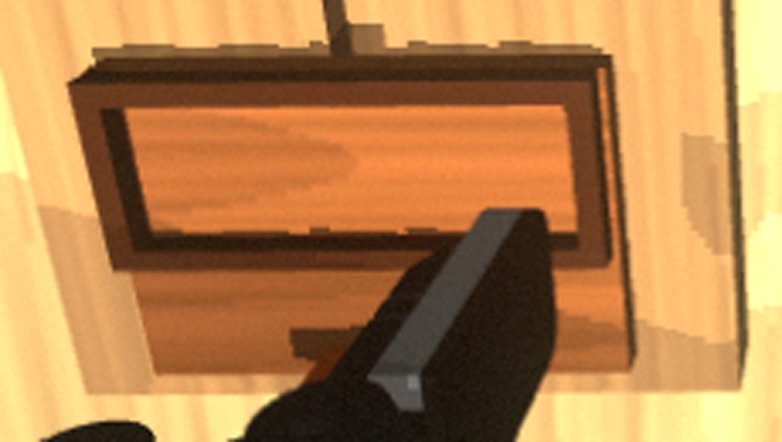

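```bash
python3 - <<'E'
from h import *
s=img("scene");d=img("side");w=img("wrist");st=robot.get_state()
def tm(p,q):
    M=np.eye(4);M[:3,:3]=R.from_quat(q).as_matrix();M[:3,3]=p;return M
HE=np.linalg.inv(tm(st["tool_pos"],st["tcp_rot"]))@w["T"]
w4=dict(w);
q4=np.array([.99949,.032,.001,.001]);w4["T"]=tm([699.4,-2.9,214.4],q4)@HE
print("check knob",plane(w4,(272,194.5),84).round(1))
for n,im,sc,o,P in [("scene",s,9,(170,190),[(232,145),(405,75),(597,435),(412,510)]),("side",d,8,(245,250),[(133,368),(55,205),(492,40),(582,188)]),("w4",w4,3.4,(20,210),[(115,268),(70,83),(598,80),(610,262)])]:
    c=np.array([plane(im,((x+.5)/sc-.5+o[0],(y+.5)/sc-.5+o[1]),52)[:2] for x,y in P])
    v=c[2]+c[3]-c[0]-c[1];u=c[1]+c[2]-c[0]-c[3]
    print(n,"c",c.mean(0).round(1),"size",np.linalg.norm(v)/2,np.linalg.norm(u)/2,"yaw",np.degrees(np.arctan2(v[1],v[0])),np.degrees(np.arctan2(-u[0],u[1])))
E
```

```text
check knob [694.    1.1  84. ]
scene c [549.  -89.9] size 156.6155223967624 61.149552207514056 yaw 3.83846058044021 4.629682431323593
side c [545.7 -94.2] size 152.00886230710518 63.14222731299889 yaw 3.806564153190113 3.8186663301214807
w4 c [544.7 -87.9] size 155.04181865917928 61.149735983221966 yaw 4.229336452273837 3.3023425469661047
```

The views agree to a few mm: tray centre ≈ (548, -91.5), yaw 3.8°, consistent with a jig origin of (541.7, 6.9) from the knob grip. I go to hover above it.

```bash
python3 t.py 550 -91.5 150 93.8 
python3 -m pendant '[{"rotation":[0.018,-0.011,0],"xyz":[-12,0,0],"fingers":-1},{"rotation":[0.018,-0.011,-0.03],"xyz":[-24,4,0],"fingers":-1},{"rotation":[0.018,-0.011,-0.06],"xyz":[-36,7,0],"fingers":-1},{"rotation":[0.018,-0.011,-0.098],"xyz":[-44,8.5,0],"fingers":-1},{"rotation":[0.018,-0.011,-0.098],"xyz":[-44,8.5,0],"fingers":-1},{"rotation":[0.018,-0.011,-0.098],"xyz":[-44,8.5,0],"fingers":-1},{"rotation":[0.018,-0.011,-0.098],"xyz":[-44,8.5,0],"fingers":-1},{"rotation":[0.018,-0.011,-0.098],"xyz":[-44,8.5,0],"fingers":-1},{"rotation":[0.018,-0.011,-0.098],"xyz":[-44,8.5,0],"fingers":-1},{"rotation":[0.018,-0.011,-0.098],"xyz":[-44,8.5,0],"fingers":-1}]' 40
python3 t.py 550 -91.5 130 93.8 
```

```text
t 8.5 [466.7 379.9 202.6] w 39.0 F [ 0.4 -0.6 -1.2]
yaw 88.19 z [ 0.006  0.003 -1.   ]
xyz cm [-46.87   9.79   5.16]
rotvec [ 0.006 -0.003 -0.098]
t: 9.33
tool_pos: [531.3, -32.2, 200.7]
tcp_rot: [0.683, 0.73, -0.008, -0.002]
ft_force: [0.8, -0.0, -0.2]
width: 38.9
t 9.3333 [531.3 -32.2 200.7] w 38.9 F [ 0.8 -0.  -0.2]
yaw 93.8 z [-0.014 -0.008 -1.   ]
xyz cm [-6.    1.58  7.09]
rotvec [-0.014  0.007  0.   ]
```

```bash
python3 -m pendant '[{"rotation":[-0.012,0.006,0],"xyz":[-4,1.1,3],"fingers":-1},{"rotation":[-0.012,0.006,0],"xyz":[-6,1.6,7],"fingers":-1},{"rotation":[-0.012,0.006,0],"xyz":[-6,1.6,9],"fingers":-1},{"rotation":[-0.012,0.006,0],"xyz":[-6,1.6,9],"fingers":-1},{"rotation":[-0.012,0.006,0],"xyz":[-6,1.6,9],"fingers":-1}]' 40
python3 t.py 550 -91.5 61 93.8 
python3 -c "
from h import *
img('wrist','w8');d=img('scene');crop(d,170,170,110,90,7,'s8');d=img('side');crop(d,235,180,110,130,4.6,'d8')"
python3 t.py 550 -91.5 61 93.8
```

```text
t: 9.75
tool_pos: [547.5, -91.3, 108.6]
tcp_rot: [0.684, 0.73, -0.002, -0.004]
ft_force: [0.2, 0.9, -0.9]
width: 39.2
t 9.75 [547.5 -91.3 108.6] w 39.2 F [ 0.2  0.9 -0.9]
yaw 93.73 z [-0.009  0.002 -1.   ]
xyz cm [-0.05  0.29  4.76]
rotvec [-0.009 -0.002 -0.001]
t 9.9 [551.  -90.9 112.8] w 38.7 F [-1.1  0.6 -0.7]
yaw 93.89 z [-0.    -0.001 -1.   ]
xyz cm [-0.04 -0.1   5.18]
rotvec [-0.     0.001  0.001]
```

View pics/w8.png

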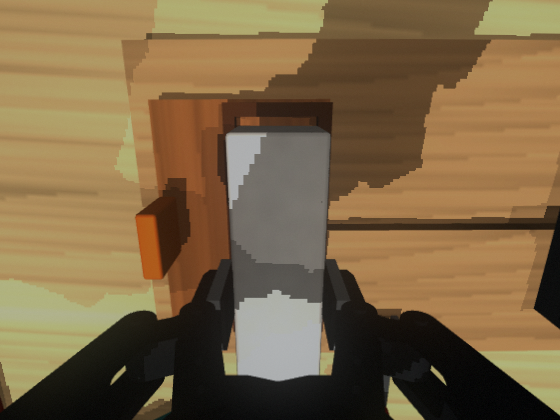

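View pics/d8.png

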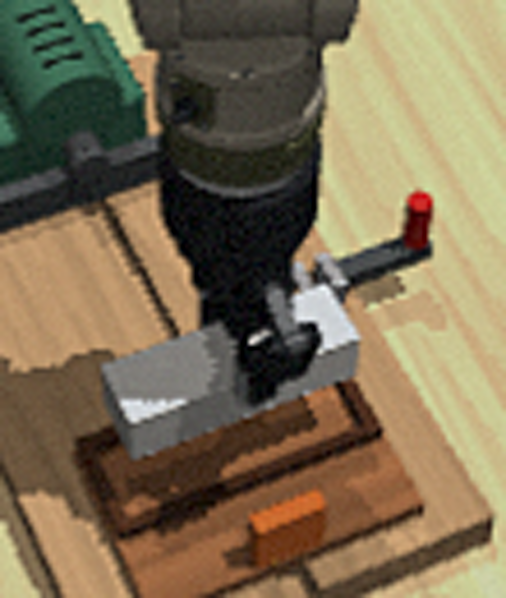

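View pics/s8.png

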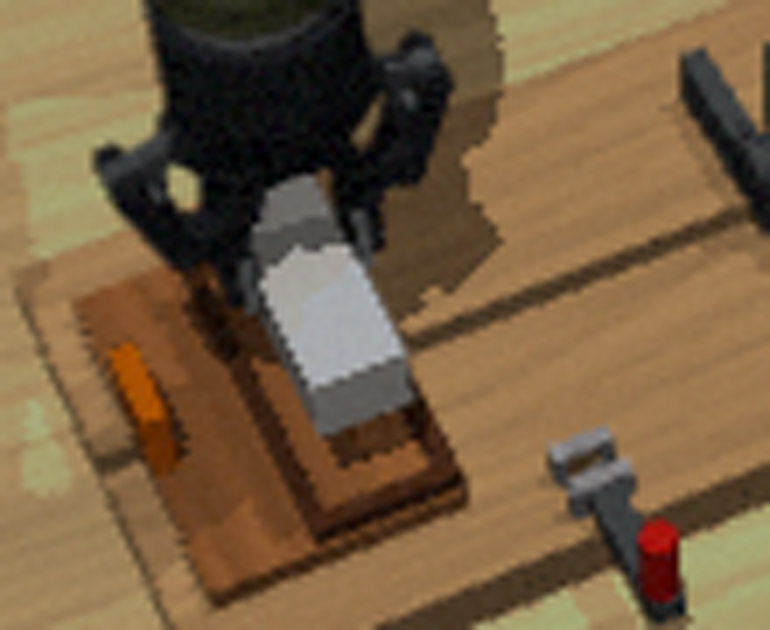

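```bash
python3 - <<'E'
from h import *
d=img("wrist");f=d["frame"][80:180,200:360,::-1].astype(int)*2
cv2.imwrite("pics/w8c.png",cv2.resize(np.clip(f,0,255).astype(np.uint8),None,fx=5,fy=5,interpolation=cv2.INTER_CUBIC))
np.save("w8T.npy",d["T"]);print(robot.get_state()["tool_pos"])
E
```

```text
[551.26280191 -90.93912524 113.12821155]
```

View pics/w8c.png

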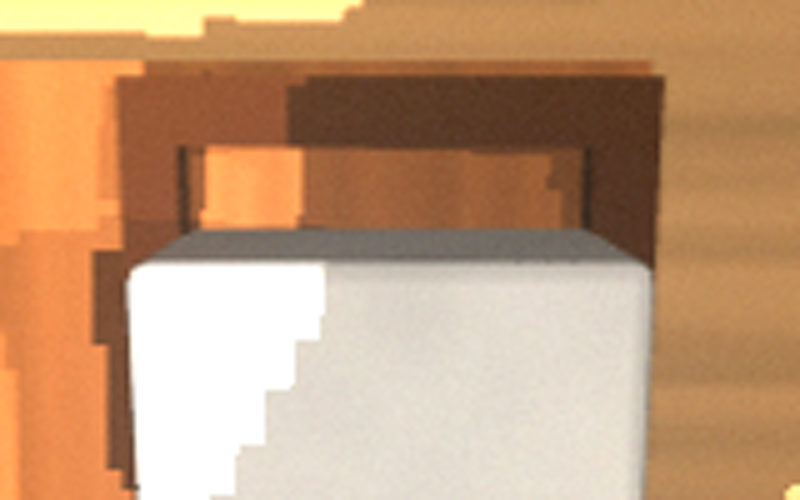

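```bash
python3 - <<'E'
from h import *
d=img("wrist")
st=robot.get_state();zb=st["tool_pos"][2]-19.4
ex=np.array([np.cos(np.radians(3.8)),np.sin(np.radians(3.8))]);ey=np.array([-ex[1],ex[0]])
def P(x,y,z): 
    p=plane(d,((x+.5)/5-.5+200,(y+.5)/5-.5+80),z)[:2]-st["tool_pos"][:2]; return np.array([p@ex,p@ey]).round(1)
for n,x,y,z in [("outL",118,77,52),("outR",663,77,52),("inL",180,147,52),("inR",588,147,52),("rbL",185,230,zb),("rbR",598,230,zb),("rtL",131,263,zb+36),("rtR",650,263,zb+36)]: print(n,P(x,y,z))
E
```

```text
outL [-83.3 -32.6]
outR [-83.4  31.2]
inL [-75.5 -25.7]
inR [-75.5  22.7]
rbL [-68.4 -20.3]
rbR [-68.5  19.2]
rtL [-68.2 -20.1]
rtR [-68.2  18.8]
```

In this view, relative to the TCP (jig axes), the tray centre is at (-5.6, -0.7) and the rail centre at (-3.3, -0.6). So I shift 2.3 mm toward -x and descend.

```bash
python3 -m pendant '[{"rotation":[0,0,0],"xyz":[0,-0.23,1],"fingers":-1},{"rotation":[0,0,0],"xyz":[0,-0.23,2],"fingers":-1},{"rotation":[0,0,0],"xyz":[0,-0.23,3],"fingers":-1},{"rotation":[0,0,0],"xyz":[0,-0.23,3.8],"fingers":-1},{"rotation":[0,0,0],"xyz":[0,-0.23,4.3],"fingers":-1},{"rotation":[0,0,0],"xyz":[0,-0.23,4.3],"fingers":-1},{"rotation":[0,0,0],"xyz":[0,-0.23,4.3],"fingers":-1},{"rotation":[0,0,0],"xyz":[0,-0.23,4.3],"fingers":-1}]' 40
python3 t.py 549 -91 62 93.8;python3 -c "
from h import *
d=img('wrist');f=d['frame'][80:180,200:360,::-1].astype(int)*2
cv2.imwrite('pics/w9.png',cv2.resize(np.clip(f,0,255).astype(np.uint8),None,fx=5,fy=5))
d=img('side');crop(d,235,180,110,130,4.6,'d9')"
```

```text
t: 10.67
tool_pos: [549.2, -91.3, 70.2]
tcp_rot: [0.683, 0.731, -0.0, 0.001]
ft_force: [0.0, 0.5, -1.2]
width: 38.7
t 10.6667 [549.2 -91.3  70.2] w 38.7 F [ 0.   0.5 -1.2]
yaw 93.89 z [ 0.001 -0.002 -1.   ]
xyz cm [ 0.04 -0.02  0.82]
rotvec [0.001 0.002 0.002]
```

View pics/w9.png

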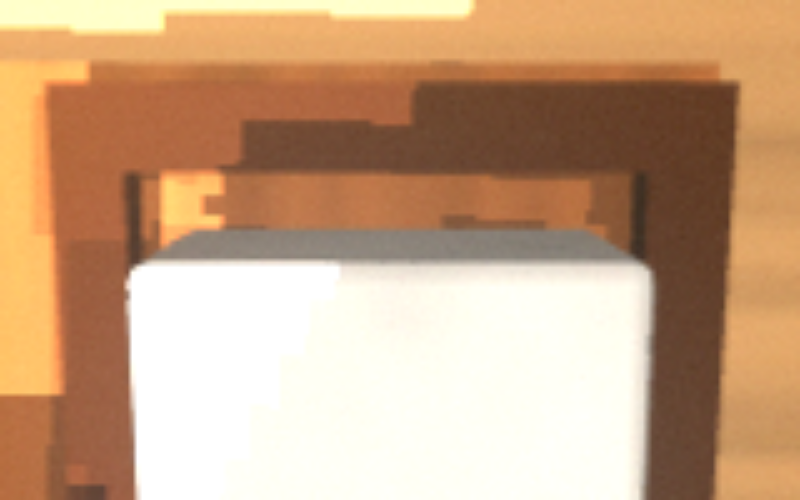

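View pics/d9.png

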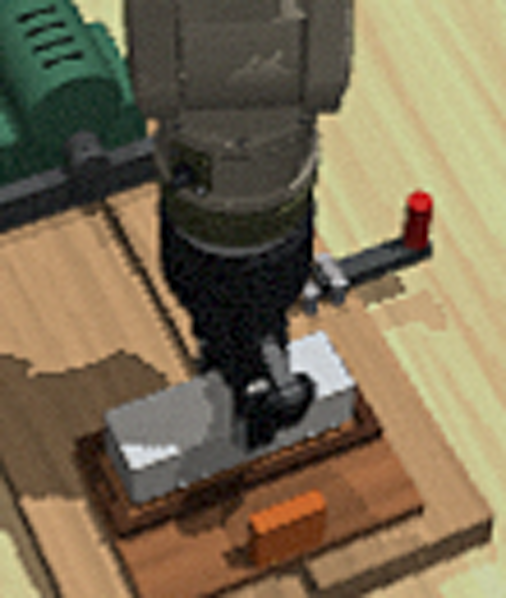

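The rail is centred over the tray floor (rail columns 131–652, inner walls 130–642). I lower the last 8 mm.

```bash
python3 -m pendant '[{"rotation":[0,0,0],"xyz":[0,0,0.3],"fingers":-1},{"rotation":[0,0,0],"xyz":[0,0,0.6],"fingers":-1},{"rotation":[0,0,0],"xyz":[0,0,0.8],"fingers":-1},{"rotation":[0,0,0],"xyz":[0,0,0.8],"fingers":-1},{"rotation":[0,0,0],"xyz":[0,0,0.8],"fingers":-1},{"rotation":[0,0,0],"xyz":[0,0,0.8],"fingers":-1}]' 40
python3 t.py 549 -91 62 93.8
```

```text
t: 11.27
tool_pos: [549.5, -91.4, 62.5]
tcp_rot: [0.683, 0.731, -0.0, 0.001]
ft_force: [0.1, -0.9, -1.3]
width: 38.7
t 11.2667 [549.5 -91.4  62.5] w 38.7 F [ 0.1 -0.9 -1.3]
yaw 93.9 z [ 0.002 -0.002 -1.   ]
xyz cm [ 0.04 -0.04  0.05]
rotvec [0.002 0.002 0.002]
```

```bash
python3 -m pendant '[{"rotation":[0,0,0],"xyz":[0,0,0.12],"fingers":-1},{"rotation":[0,0,0],"xyz":[0,0,0.12],"fingers":-1},{"rotation":[0,0,0],"xyz":[0,0,0.12],"fingers":-1}]' 40
python3 -m pendant '[{"rotation":[0,0,0],"xyz":[0,0,0],"fingers":0.2},{"rotation":[0,0,0],"xyz":[0,0,0],"fingers":0.4},{"rotation":[0,0,0],"xyz":[0,0,0],"fingers":0.5},{"rotation":[0,0,0],"xyz":[0,0,0],"fingers":0.5},{"rotation":[0,0,0],"xyz":[0,0,0],"fingers":0.5},{"rotation":[0,0,0],"xyz":[0,0,-2],"fingers":0.5},{"rotation":[0,0,0],"xyz":[0,0,-5],"fingers":0.5},{"rotation":[0,0,0],"xyz":[0,0,-9],"fingers":0.5},{"rotation":[0,0,0],"xyz":[0,0,-12],"fingers":0.5},{"rotation":[0,0,0],"xyz":[0,0,-12],"fingers":0.5}]' 40
python3 t.py;python3 -c "
from h import *
d=img('wrist','w10');np.save('w10T',d['T']);d=img('side');crop(d,235,180,110,130,4.6,'d10')"
```

```text
t: 11.52
tool_pos: [549.7, -91.5, 61.6]
tcp_rot: [0.683, 0.731, 0.0, 0.002]
ft_force: [-0.6, -0.6, -0.2]
width: 39.4
t: 12.35
tool_pos: [553.0, -92.3, 188.6]
tcp_rot: [0.683, 0.731, 0.002, 0.007]
ft_force: [1.1, -0.1, 0.5]
width: 63.8
t 12.35 [553.  -92.3 188.6] w 63.8 F [ 1.1 -0.1  0.5]
yaw 93.89 z [ 0.013 -0.006 -1.   ]
```

View pics/w10.png

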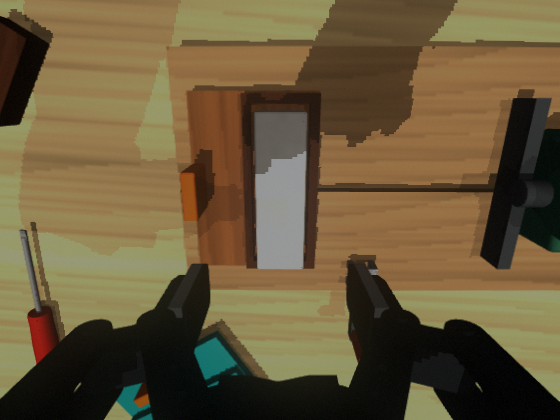

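View pics/d10.png

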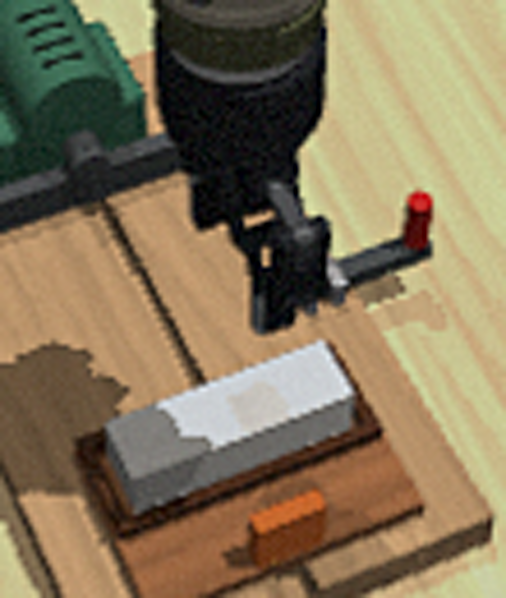

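The rail lies flat in the tray, released, and the bolt is clear of the sled's path. Next I measure the push block and nearby objects, then go behind the block with closed fingers.

```bash
python3 - <<'E'
from h import *
d=img("wrist");crop(d,170,150,60,90,6,"w11c")
st=robot.get_state();print(st["tool_pos"].round(1))
for n,p,z in [("sdtip",(24,230),10),("offcut",(48,45),30),("offcut2",(20,122),30),("sled RL",(189,93),42),("sled RR",(193,265),42),("blk a",(181,172),82),("blk b",(185,219),82)]: print(n,plane(d,p,z).round(1))
E
python3 t.py 556 -222 190 93.7
```

```text
[549.4 -91.2 181.5]
sdtip [ 614.3 -351.9   10. ]
offcut [ 439.2 -288.5   30. ]
offcut2 [ 502.6 -322.    30. ]
sled RL [ 469.4 -170.3   42. ]
sled RR [ 625.  -168.8   42. ]
blk a [ 526.3 -166.8   82. ]
blk b [ 563.6 -164.5   82. ]
t 12.5 [549.4 -91.2 181.5] w 64.1 F [ 0.7 -0.2 -1.2]
yaw 93.89 z [ 0.003 -0.002 -1.   ]
xyz cm [-13.1   -0.22  -0.82]
rotvec [0.003 0.002 0.003]
```

View pics/w11c.png

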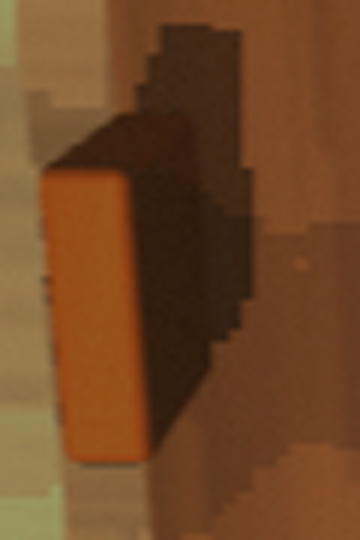

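```bash
python3 -m pendant '[{"rotation":[0.003,0.002,0.003],"xyz":[-4,0,-0.5],"fingers":-1},{"rotation":[0.003,0.002,0.003],"xyz":[-8,-0.1,-0.5],"fingers":-1},{"rotation":[0.003,0.002,0.003],"xyz":[-12,-0.3,-0.5],"fingers":-1},{"rotation":[0.003,0.002,0.003],"xyz":[-13.1,-0.4,-0.5],"fingers":-1},{"rotation":[0.003,0.002,0.003],"xyz":[-13.1,-0.4,0],"fingers":-1},{"rotation":[0.003,0.002,0.003],"xyz":[-13.1,-0.4,0],"fingers":-1},{"rotation":[0.003,0.002,0.003],"xyz":[-13.1,-0.4,0],"fingers":-1}]' 40
python3 t.py 555 -220 50 93.7;python3 -c "
from h import *
d=img('wrist','w12')"
python3 t.py 555 -220 50 93.7
```

```text
t: 13.08
tool_pos: [553.1, -220.6, 180.0]
tcp_rot: [0.684, 0.73, -0.001, -0.002]
ft_force: [-0.5, 0.3, 0.3]
width: -0.2
t 13.0833 [ 553.1 -220.6  180. ] w -0.2 F [-0.5  0.3  0.3]
yaw 93.75 z [-0.004  0.002 -1.   ]
xyz cm [ 0.02  0.24 13.  ]
rotvec [-0.004 -0.002  0.001]
t 13.1333 [ 553.5 -220.4  180.6] w -0.4 F [ 0.7 -0.2  0.5]
yaw 93.8 z [-0.003  0.001 -1.   ]
xyz cm [ 0.02  0.18 13.06]
rotvec [-0.003 -0.001  0.002]
```

View pics/w12.png

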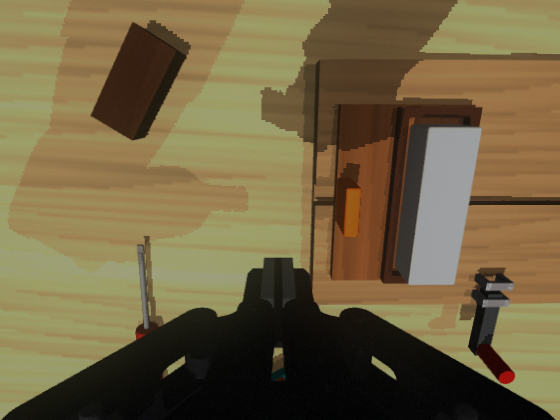

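The wrist view shows the closed fingers behind the sled, the block at (351,211), the offcut at (138,80) and the screwdriver at (145,290), both well clear. I measure the block and descend.

```bash
python3 - <<'E'
from h import *
d=img("wrist");crop(d,325,170,50,85,7,"w12c")
for p,z in [((345,187),82),((343.5,236),82),((333,104),42),((331,280),42)]: print(plane(d,p,z).round(1))
E
python3 -m pendant '[{"rotation":[-0.003,-0.001,0],"xyz":[0,0.1,3],"fingers":-1},{"rotation":[-0.003,-0.001,0],"xyz":[0,0.1,6],"fingers":-1},{"rotation":[-0.003,-0.001,0],"xyz":[0,0.1,9],"fingers":-1},{"rotation":[-0.003,-0.001,0],"xyz":[0,0.1,11.5],"fingers":-1},{"rotation":[-0.003,-0.001,0],"xyz":[0,0.1,13],"fingers":-1},{"rotation":[-0.003,-0.001,0],"xyz":[0,0.1,13],"fingers":-1},{"rotation":[-0.003,-0.001,0],"xyz":[0,0.1,13],"fingers":-1}]' 40
python3 t.py 553 -200 50 93.7
python3 -c "
from h import *
d=img('wrist','w13')"
```

```text
[ 531.2 -171.5   82. ]
[ 570.8 -167.6   82. ]
[ 472.  -180.9   42. ]
[ 632.4 -164.2   42. ]
t: 13.77
tool_pos: [554.2, -218.8, 50.8]
tcp_rot: [0.683, 0.731, 0.0, -0.0]
ft_force: [0.3, -0.2, 0.3]
width: 0.3
t 13.7667 [ 554.2 -218.8   50.8] w 0.3 F [ 0.3 -0.2  0.3]
yaw 93.91 z [-0.     0.001 -1.   ]
xyz cm [1.89 0.01 0.08]
rotvec [-0.    -0.001  0.004]
```

View pics/w13.png

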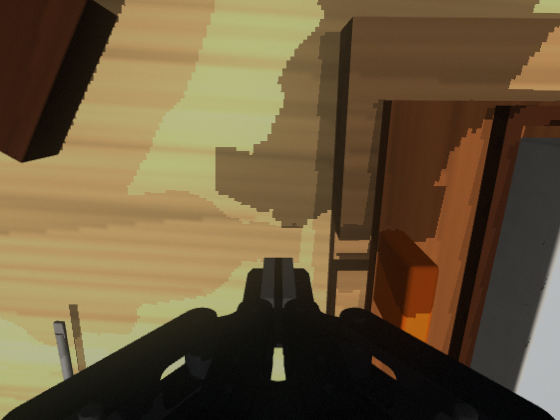

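View pics/w12c.png

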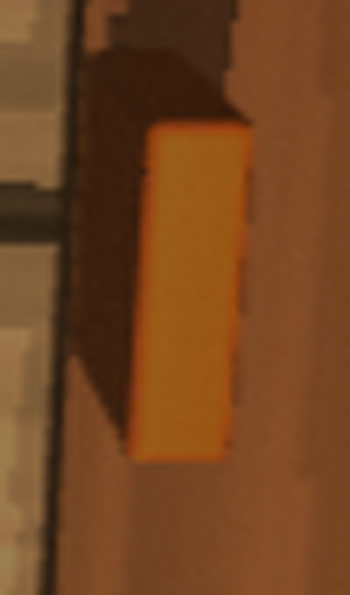

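```bash
python3 -m pendant '[{"rotation":[0,0,0.003],"xyz":[1,-0.05,0],"fingers":-1},{"rotation":[0,0,0.003],"xyz":[2,-0.05,0],"fingers":-1},{"rotation":[0,0,0.003],"xyz":[2.5,-0.05,0],"fingers":-1},{"rotation":[0,0,0.003],"xyz":[3,-0.05,0],"fingers":-1},{"rotation":[0,0,0.003],"xyz":[3.3,-0.05,0],"fingers":-1},{"rotation":[0,0,0.003],"xyz":[3.6,-0.05,0],"fingers":-1},{"rotation":[0,0,0.003],"xyz":[3.9,-0.05,0],"fingers":-1}]' 40
python3 t.py 543 -20 50 93.7
```

```text
t: 14.4
tool_pos: [552.5, -181.5, 52.5]
tcp_rot: [0.684, 0.73, -0.0, 0.002]
ft_force: [-0.9, -4.7, 0.2]
width: 0.0
t 14.4 [ 552.5 -181.5   52.5] w 0.0 F [-0.9 -4.7  0.2]
yaw 93.71 z [ 0.003 -0.003 -1.   ]
xyz cm [16.18  0.09  0.2 ]
rotvec [0.003 0.003 0.   ]
```

```bash
python3 -m pendant '[{"rotation":[0,0,0],"xyz":[0.4,0,0],"fingers":-1},{"rotation":[0,0,0],"xyz":[0.8,0,0],"fingers":-1},{"rotation":[0,0,0],"xyz":[1.2,0,0],"fingers":-1},{"rotation":[0,0,0],"xyz":[1.6,0,0],"fingers":-1},{"rotation":[0,0,0],"xyz":[2.0,0,0],"fingers":-1},{"rotation":[0,0,0],"xyz":[2.4,0,0],"fingers":-1},{"rotation":[0,0,0],"xyz":[2.8,0,0],"fingers":-1},{"rotation":[0,0,0],"xyz":[3.2,0,0],"fingers":-1}]' 40
python3 t.py 542.5 -16 50 93.7
python3 -c "
from h import *
d=img('wrist','w14')
d=img('scene');crop(d,165,160,170,115,4.5,'s14')"
```

```text
t: 15.07
tool_pos: [550.5, -149.3, 52.5]
tcp_rot: [0.684, 0.73, -0.0, 0.002]
ft_force: [0.4, -4.5, -1.0]
width: -0.0
t 15.0667 [ 550.5 -149.3   52.5] w -0.0 F [ 0.4 -4.5 -1. ]
yaw 93.7 z [ 0.003 -0.003 -1.   ]
xyz cm [13.35  0.06  0.2 ]
rotvec [0.003 0.003 0.   ]
```

View pics/w14.png

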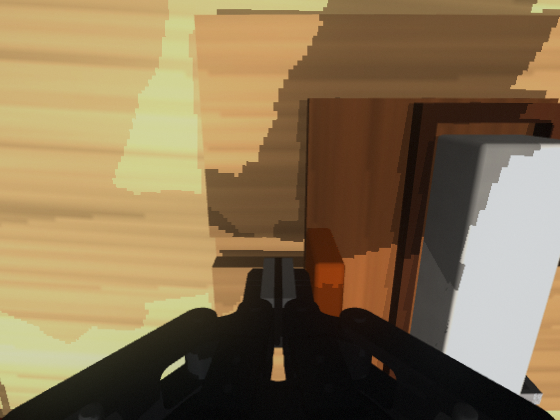

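View pics/s14.png

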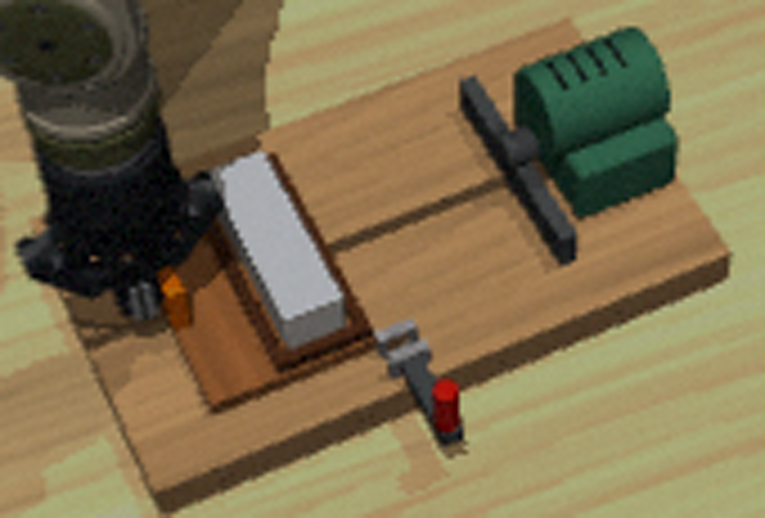

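The sled runs square at 4.5 N and the bolt is clear. I continue.

```bash
python3 -m pendant '[{"rotation":[0,0,0],"xyz":[0.5,0,0],"fingers":-1},{"rotation":[0,0,0],"xyz":[1.0,0,0],"fingers":-1},{"rotation":[0,0,0],"xyz":[1.5,0,0],"fingers":-1},{"rotation":[0,0,0],"xyz":[2.0,0.02,0],"fingers":-1},{"rotation":[0,0,0],"xyz":[2.5,0.02,0],"fingers":-1},{"rotation":[0,0,0],"xyz":[3.0,0.02,0],"fingers":-1},{"rotation":[0,0,0],"xyz":[3.5,0.02,0],"fingers":-1},{"rotation":[0,0,0],"xyz":[4.0,0.02,0],"fingers":-1}]' 40
python3 t.py 542.5 -16 50 93.7
python3 -c "
from h import *
d=img('wrist','w15')"
```

```text
t: 15.83
tool_pos: [548.0, -108.0, 52.4]
tcp_rot: [0.684, 0.73, 0.0, 0.002]
ft_force: [0.9, -4.7, 0.6]
width: 0.0
t 15.8333 [ 548.  -108.    52.4] w 0.0 F [ 0.9 -4.7  0.6]
yaw 93.76 z [ 0.003 -0.002 -1.   ]
xyz cm [9.22 0.06 0.22]
rotvec [0.003 0.002 0.001]
```

View pics/w15.png

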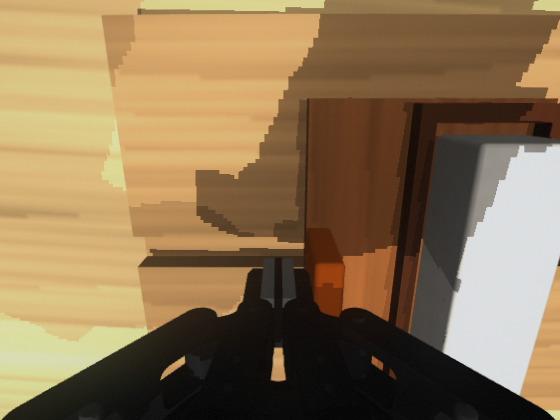

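```bash
python3 -m pendant '[{"rotation":[0,0,0],"xyz":[0.5,0,0],"fingers":-1},{"rotation":[0,0,0],"xyz":[1.0,0,0],"fingers":-1},{"rotation":[0,0,0],"xyz":[1.5,0,0],"fingers":-1},{"rotation":[0,0,0],"xyz":[2.0,0.02,0],"fingers":-1},{"rotation":[0,0,0],"xyz":[2.5,0.02,0],"fingers":-1},{"rotation":[0,0,0],"xyz":[3.0,0.02,0],"fingers":-1},{"rotation":[0,0,0],"xyz":[3.5,0.02,0],"fingers":-1},{"rotation":[0,0,0],"xyz":[4.0,0.02,0],"fingers":-1}]' 40
python3 -m pendant '[{"rotation":[0,0,0],"xyz":[0.5,0,0],"fingers":-1},{"rotation":[0,0,0],"xyz":[1.0,0,0],"fingers":-1},{"rotation":[0,0,0],"xyz":[1.5,0,0],"fingers":-1},{"rotation":[0,0,0],"xyz":[2.0,0.02,0],"fingers":-1},{"rotation":[0,0,0],"xyz":[2.5,0.02,0],"fingers":-1},{"rotation":[0,0,0],"xyz":[3.0,0.02,0],"fingers":-1},{"rotation":[0,0,0],"xyz":[3.3,0.02,0],"fingers":-1}]' 40
python3 t.py 542.5 -16 50 93.7
python3 -c "
from h import *
d=img('scene');crop(d,165,160,170,115,4.5,'s16')"
```

```text
t: 16.55
tool_pos: [545.3, -66.6, 52.4]
tcp_rot: [0.683, 0.73, 0.001, 0.001]
ft_force: [1.3, -5.4, 1.3]
width: -0.1
t: 17.13
tool_pos: [543.3, -33.0, 52.4]
tcp_rot: [0.683, 0.73, 0.001, 0.001]
ft_force: [0.6, -4.7, 1.4]
width: 0.1
t 17.1333 [543.3 -33.   52.4] w 0.1 F [ 0.6 -4.7  1.4]
yaw 93.83 z [ 0.003 -0.001 -1.   ]
xyz cm [1.7  0.04 0.23]
rotvec [0.003 0.001 0.002]
```

View pics/s16.png

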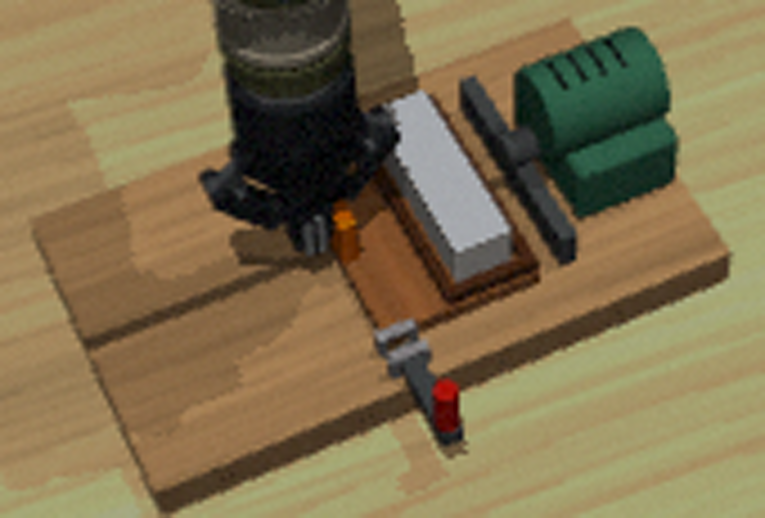

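About 15 mm remain; I slow down.

```bash
python3 -m pendant '[{"rotation":[0,0,0],"xyz":[0.3,0,0],"fingers":-1},{"rotation":[0,0,0],"xyz":[0.6,0,0],"fingers":-1},{"rotation":[0,0,0],"xyz":[0.9,0,0],"fingers":-1},{"rotation":[0,0,0],"xyz":[1.1,0,0],"fingers":-1},{"rotation":[0,0,0],"xyz":[1.2,0,0],"fingers":-1}]' 40
python3 -m pendant '[{"rotation":[0,0,0],"xyz":[0.1,0,0],"fingers":-1},{"rotation":[0,0,0],"xyz":[0.2,0,0],"fingers":-1},{"rotation":[0,0,0],"xyz":[0.3,0,0],"fingers":-1}]' 40
python3 t.py 542.5 -16 50 93.7
```

```text
t: 17.6
tool_pos: [542.4, -20.3, 52.3]
tcp_rot: [0.683, 0.731, 0.001, 0.001]
ft_force: [-0.7, -5.2, 1.1]
width: 0.1
t: 17.85
tool_pos: [542.2, -17.4, 52.4]
tcp_rot: [0.683, 0.73, 0.001, 0.001]
ft_force: [0.3, -5.2, 0.9]
width: -0.1
t 17.85 [542.2 -17.4  52.4] w -0.1 F [ 0.3 -5.2  0.9]
yaw 93.85 z [ 0.003 -0.    -1.   ]
xyz cm [0.14 0.04 0.24]
rotvec [0.003 0.    0.003]
```

```bash
python3 -m pendant '[{"rotation":[0,0,0],"xyz":[0.1,0,0],"fingers":-1},{"rotation":[0,0,0],"xyz":[0.2,0,0],"fingers":-1},{"rotation":[0,0,0],"xyz":[0.3,0,0],"fingers":-1}]' 40
python3 -m pendant '[{"rotation":[0,0,0],"xyz":[0.1,0,0],"fingers":-1},{"rotation":[0,0,0],"xyz":[0.2,0,0],"fingers":-1}]' 40
```

```text
t: 18.1
tool_pos: [541.7, -15.3, 52.4]
tcp_rot: [0.683, 0.73, -0.0, 0.002]
ft_force: [-1.2, -10.9, 3.3]
width: 0.1
t: 18.27
tool_pos: [541.7, -15.3, 52.5]
tcp_rot: [0.684, 0.73, -0.002, 0.003]
ft_force: [-0.4, -14.2, 1.7]
width: -0.1
```

It stalls at 14 N at the predicted end position. I check the picture and then back off.

```bash
python3 -m pendant '[{"rotation":[0,0,0],"xyz":[0.05,0,0],"fingers":-1},{"rotation":[0,0,0],"xyz":[0,0,0],"fingers":-1},{"rotation":[0,0,0],"xyz":[-1,0,0],"fingers":-1},{"rotation":[0,0,0],"xyz":[-3,0,0],"fingers":-1},{"rotation":[0,0,0],"xyz":[-4,0,-3],"fingers":-1},{"rotation":[0,0,0],"xyz":[-4,0,-7],"fingers":-1},{"rotation":[0,0,0],"xyz":[-4,0,-11],"fingers":-1},{"rotation":[0,0,0],"xyz":[-4,0,-14],"fingers":-1},{"rotation":[0,0,0],"xyz":[-4,0,-14],"fingers":-1}]' 40
python3 t.py 699.5 -20 200 3.7
python3 -c "
from h import *
d=img('scene');crop(d,165,160,170,115,4.5,'s17')
d=img('side');crop(d,195,165,160,170,3.5,'d17')
img('wrist','w17')"
```

```text
t: 19.02
tool_pos: [547.1, -54.6, 199.3]
tcp_rot: [0.683, 0.73, 0.001, 0.007]
ft_force: [0.4, -0.3, 0.0]
width: 0.0
t 19.0167 [547.1 -54.6 199.3] w 0.0 F [ 0.4 -0.3  0. ]
yaw 93.76 z [ 0.012 -0.007 -1.   ]
xyz cm [ 2.46 15.43  0.09]
rotvec [ 0.015 -0.003  1.572]
```

View pics/s17.png

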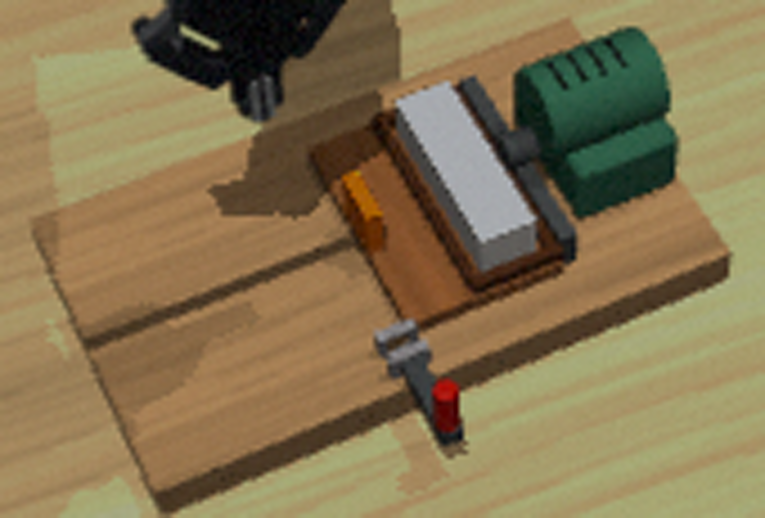

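View pics/w17.png

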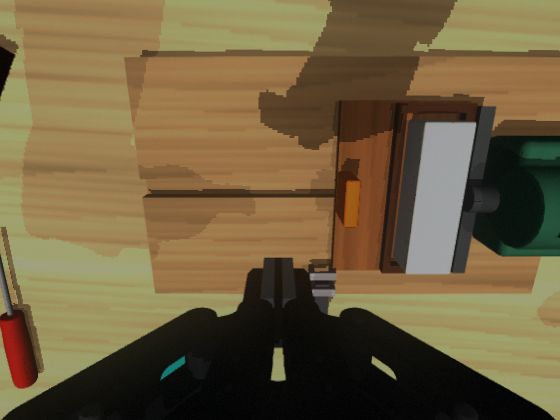

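View pics/d17.png

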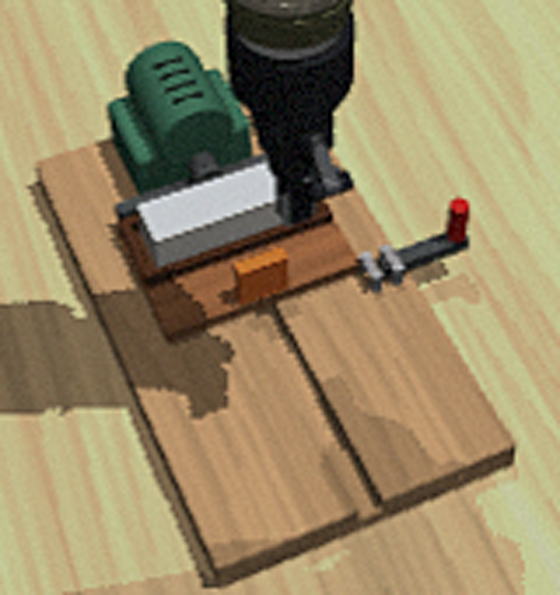

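The sled is seated against the stop with the rail in the tray. Now to the knob, turning the jaws back along jig x.

```bash
python3 -m pendant '[{"rotation":[0,0,0.12],"xyz":[0,3,0],"fingers":0.3},{"rotation":[0,0,0.24],"xyz":[0,7,0],"fingers":0.3},{"rotation":[0,0,0.36],"xyz":[1,11,0],"fingers":0.3},{"rotation":[0,0,0.48],"xyz":[2,15,0],"fingers":0.3},{"rotation":[0,0,0.6],"xyz":[2.5,15.4,0],"fingers":0.3},{"rotation":[0,0,0.72],"xyz":[2.5,15.4,0],"fingers":0.3},{"rotation":[0,0,0.84],"xyz":[2.5,15.4,0],"fingers":0.3},{"rotation":[0,0,0.96],"xyz":[2.5,15.4,0],"fingers":0.3},{"rotation":[0,0,1.08],"xyz":[2.5,15.4,0],"fingers":0.3},{"rotation":[0,0,1.2],"xyz":[2.5,15.4,0],"fingers":0.3}]' 30
python3 t.py 699.5 -12 150 3.7
```

```text
t: 20.0
tool_pos: [694.2, -18.3, 188.6]
tcp_rot: [0.977, 0.214, -0.002, 0.001]
ft_force: [0.3, -0.5, -0.3]
width: 55.3
t 20.0 [694.2 -18.3 188.6] w 55.3 F [ 0.3 -0.5 -0.3]
yaw 24.7 z [-0.004 -0.004 -1.   ]
xyz cm [ 0.77 -0.35  3.86]
rotvec [0.003 0.005 0.366]
```

```bash
python3 -m pendant '[{"rotation":[0,0,0.12],"xyz":[0.7,-0.4,2],"fingers":0.3},{"rotation":[0,0,0.24],"xyz":[0.7,-0.4,4],"fingers":0.3},{"rotation":[0,0,0.366],"xyz":[0.7,-0.4,4],"fingers":0.3},{"rotation":[0,0,0.366],"xyz":[0.7,-0.4,4],"fingers":0.3},{"rotation":[0,0,0.366],"xyz":[0.7,-0.4,4],"fingers":0.3},{"rotation":[0,0,0.366],"xyz":[0.7,-0.4,4],"fingers":0.3}]' 30
python3 t.py 699.5 -3 60 3.7
python3 -c "
from h import *
d=img('wrist','w18')
f=d['frame'].astype(int);m=(f[...,0]>90)&(f[...,1]<45)&(f[...,2]<45)
n,l,s,c=cv2.connectedComponentsWithStats(m.astype(np.uint8))
for i in range(1,n):
  if s[i,4]>30: print(s[i],c[i].round(1),plane(d,c[i],84).round(1))"
python3 t.py 699.5 -3 60 3.7
```

```text
t: 20.5
tool_pos: [698.5, -11.8, 147.9]
tcp_rot: [0.999, 0.034, -0.003, 0.002]
ft_force: [0.2, -0.1, -0.4]
width: 56.0
t 20.5 [698.5 -11.8 147.9] w 56.0 F [ 0.2 -0.1 -0.4]
yaw 3.91 z [-0.005 -0.003 -1.   ]
xyz cm [ 0.21 -0.89  8.78]
rotvec [0.003 0.005 0.004]
[ 16 178  51  13 247] [ 50.3 182.3] [549.2   8.2  84. ]
t 20.55 [698.8 -11.9 148.5] w 55.4 F [ 0.1 -0.9  0.5]
yaw 3.87 z [-0.004 -0.003 -1.   ]
xyz cm [ 0.17 -0.91  8.85]
rotvec [0.003 0.004 0.003]
```

View pics/w18.png

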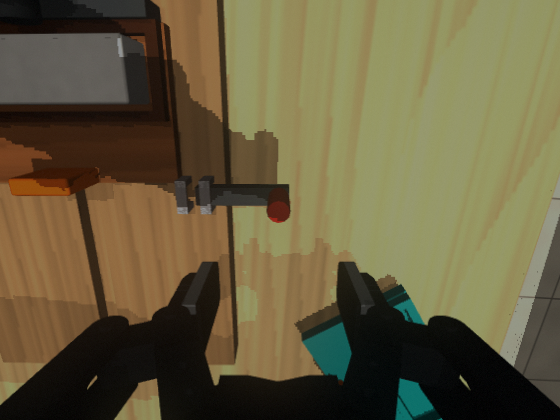

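The knob top is at (278,211) as expected; the sled's rear edge (row ~184) lies just ahead of the bar (rows 185–205). I descend.

```bash
python3 -c "
from h import *
d=img('wrist');print(plane(d,(278.5,211),84).round(1))"
python3 -m pendant '[{"rotation":[0.003,0.004,0.003],"xyz":[0.1,-0.8,3],"fingers":0.15},{"rotation":[0.003,0.004,0.003],"xyz":[0.1,-0.85,6],"fingers":0.15},{"rotation":[0.003,0.004,0.003],"xyz":[0.1,-0.85,8],"fingers":0.15},{"rotation":[0.003,0.004,0.003],"xyz":[0.1,-0.85,8.8],"fingers":0.15},{"rotation":[0.003,0.004,0.003],"xyz":[0.1,-0.85,8.8],"fingers":0.15},{"rotation":[0.003,0.004,0.003],"xyz":[0.1,-0.85,8.8],"fingers":0.15}]' 30
python3 t.py 699.5 -3 60 3.7
python3 -m pendant '[{"rotation":[0,0,0],"xyz":[0,0,0],"fingers":-1},{"rotation":[0,0,0],"xyz":[0,0,0],"fingers":-1},{"rotation":[0,0,0],"xyz":[0,0,0],"fingers":-1},{"rotation":[0,0,0],"xyz":[0,0,0],"fingers":-1},{"rotation":[0,0,0],"xyz":[0,0,0],"fingers":-1},{"rotation":[0,0,0],"xyz":[0,0,0],"fingers":-1}]' 30
python3 t.py 658.8 -5.6 60 3.7
```

```text
[698.4  -1.3  84. ]
t: 21.1
tool_pos: [699.5, -3.8, 61.7]
tcp_rot: [0.999, 0.032, 0.0, 0.0]
ft_force: [0.2, -0.2, 1.2]
width: 48.9
t 21.1 [699.5  -3.8  61.7] w 48.9 F [ 0.2 -0.2  1.2]
yaw 3.69 z [ 0.001 -0.    -1.   ]
xyz cm [ 0.01 -0.08  0.17]
rotvec [ 0.    -0.001 -0.   ]
t: 21.6
tool_pos: [697.9, -4.2, 63.8]
tcp_rot: [0.999, 0.032, -0.0, 0.001]
ft_force: [-7.8, -1.7, 7.4]
width: 14.7
t 21.6 [697.9  -4.2  63.8] w 14.7 F [-7.8 -1.7  7.4]
yaw 3.68 z [-0.001 -0.001 -1.   ]
xyz cm [-3.91 -0.12  0.39]
rotvec [ 0.001  0.001 -0.   ]
```

```bash
python3 -m pendant '[{"rotation":[0,0,0],"xyz":[-0.6,0,0],"fingers":-1},{"rotation":[0,0,0],"xyz":[-1.2,0,0],"fingers":-1},{"rotation":[0,0,0],"xyz":[-1.8,0,0],"fingers":-1},{"rotation":[0,0,0],"xyz":[-2.4,0,0],"fingers":-1},{"rotation":[0,0,0],"xyz":[-3.0,0,0],"fingers":-1}]' 30
python3 -m pendant '[{"rotation":[0,0,0],"xyz":[-0.5,0,0],"fingers":-1},{"rotation":[0,0,0],"xyz":[-0.9,0,0],"fingers":-1},{"rotation":[0,0,0],"xyz":[-1.2,0,0],"fingers":-1},{"rotation":[0,0,0],"xyz":[-1.3,0,0],"fingers":-1},{"rotation":[0,0,0],"xyz":[-1.4,0,0],"fingers":-1},{"rotation":[0,0,0],"xyz":[-1.4,0,0],"fingers":-1}]' 30
python3 t.py
```

```text
t: 22.02
tool_pos: [667.8, -6.3, 64.1]
tcp_rot: [0.999, 0.032, -0.0, 0.001]
ft_force: [2.2, -1.0, -4.3]
width: 14.7
t: 22.52
tool_pos: [655.8, -7.1, 64.2]
tcp_rot: [0.999, 0.032, 0.002, 0.001]
ft_force: [8.0, 1.1, -8.7]
width: 14.8
t 22.5167 [655.8  -7.1  64.2] w 14.8 F [ 8.   1.1 -8.7]
yaw 3.68 z [ 0.004 -0.001 -1.   ]
```

The full 42 mm was covered and 8 N is felt at the stop, so it is closed. I release and rise.

```bash
python3 -m pendant '[{"rotation":[0,0,0],"xyz":[0.1,0,0],"fingers":0},{"rotation":[0,0,0],"xyz":[0.1,0,0],"fingers":0},{"rotation":[0,0,0],"xyz":[0.1,0,0],"fingers":0},{"rotation":[0,0,0],"xyz":[0.1,0,-3],"fingers":0},{"rotation":[0,0,0],"xyz":[0.1,0,-7],"fingers":0},{"rotation":[0,0,0],"xyz":[0.1,0,-11],"fingers":0},{"rotation":[0,0,0],"xyz":[0.1,-1,-14],"fingers":0},{"rotation":[0,0,0],"xyz":[0.1,1,-16],"fingers":0},{"rotation":[0,0,0],"xyz":[0.1,2,-16],"fingers":0},{"rotation":[0,0,0],"xyz":[0.1,2,-16],"fingers":0}]' 30
python3 -c "
from h import *
d=img('scene','s19f');crop(d,165,160,170,115,4.5,'s19')
img('side','d19')
d=img('wrist','w19');print(robot.get_state()['tool_pos'])"
```

```text
t: 23.35
tool_pos: [658.2, -28.8, 226.2]
tcp_rot: [1.0, 0.031, 0.004, 0.001]
ft_force: [-1.0, -0.3, -0.8]
width: 42.5
[656.27337321 -26.61141896 222.48566434]
```

View pics/w19.png

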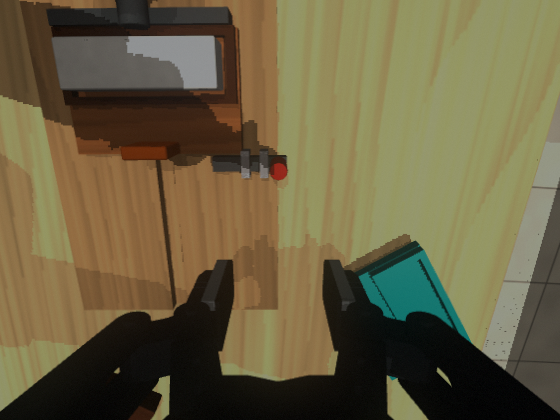

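View pics/d19.png

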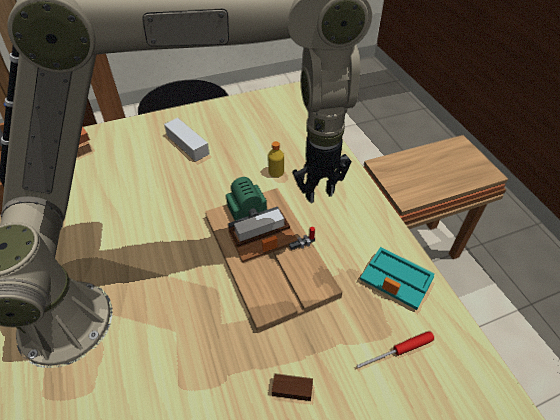

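View pics/s19.png

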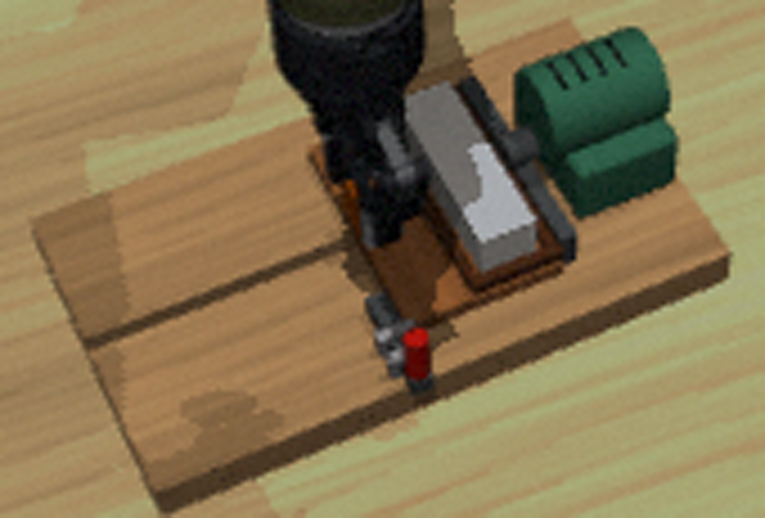

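The bolt knob is back at its starting pixels (scene crop 417,338), the sled is against the stop, and the bystanders are unmoved. One numeric check before handing in.

```bash
python3 - <<'E'
from h import *
d=img("wrist");f=np.clip(d["frame"][0:180,40:300,::-1].astype(int)*2,0,255).astype(np.uint8);cv2.imwrite("pics/w20.png",cv2.resize(f,None,fx=3,fy=3,interpolation=cv2.INTER_CUBIC))
a=np.load("w8T.npy")
print(plane(d,(279,171),84).round(1))
y=np.radians(3.7);ex=np.array([np.cos(y),np.sin(y)]);ey=np.array([-ex[1],ex[0]]);O=np.array([541.7,6.9])
J=lambda p,z:((plane(d,p,z)[:2]-O)@np.array([ex,ey]).T).round(1)
for p in [(53,38),(216,38),(217,89),(61,90)]: print("rail jig",J(p,78))
for p in [(79,154),(241,152)]: print("sled rear jig",J(p,42))
E
```

```text
[656.1  -3.4  84. ]
rail jig [-65.  88.]
rail jig [64.  87.1]
rail jig [62.7 49.3]
rail jig [-66.2  49.2]
sled rear jig [-82.3  -8.4]
sled rear jig [76.7 -7. ]
```

View pics/w20.png

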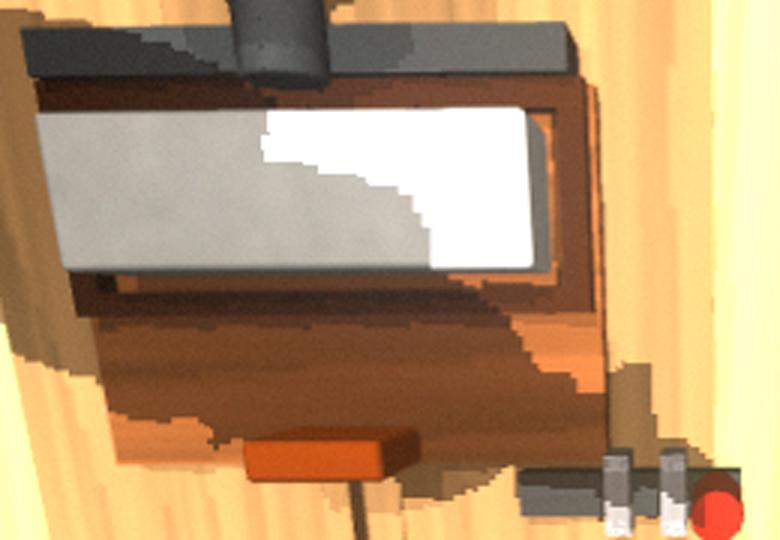

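```bash
python3 -c "
from plant import robot
print(robot.finish_job())"
```

```text
the job is handed in; nothing more can be done
None
```

The job is done and handed in at about 23.5 s of the 67 s allowed; no verdict was reported. I drew the bolt until it stopped and laid the smaller white rail in the tray. I then pushed the sled home along its centre line with closed fingers at about 5 N, ending at 14 N against the stop, and shot the bolt closed.

**Rail:** it lies flat inside the lips. Its centre is about 1 mm from the tray's along both jig x and y.

**Sled:** it seats against the end stop. I measured its rear edge at jig y of about -8 mm where -10 is nominal; the 2 mm difference is within the camera calibration.

**Bolt:** the knob covered the full 42 mm and ended at its original closed position, within about 2 mm in the pictures. The bar lies just behind the sled.

**Bystanders and robot:** the offcut, glue bottle and screwdriver look unmoved in the last side picture; I did not measure them. The arm was clear of everything at hand-in.

**Disagreements:** the side camera read 3 to 5 mm low in y compared with the other views. My early groove reading caught only the groove's dark edge, so I took the centre line from the knob and push block instead. No check failed.

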